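Work the last module into the packed tote

ROBOT

A 6-joint arm with a two-finger parallel gripper is mounted at the origin on the work surface. World frame = base frame: x ahead of the robot, y to its left, z up, the work surface at z = 0. Lengths are in m, angles in rad, forces in N, time in s.
With the tool pointing down it reaches from about 0.325 to 0.75 m from the base axis. Payload 7.6 kg.
Tool frame: the origin (TCP) lies midway between the tips of the shut fingers; the grasp point (between the pads) lies 19 mm behind it; z points along the fingers, y is the direction in which the jaws open and shut (so a half turn about z gives the same grasp; the last joint's range is limited). The gripper opens to 85 mm and grips with 20 to 120 N. Pads are 22 mm wide; open, the fingers measure 114 mm over their backs; the gripper's body (76 mm by 85 mm) begins 54 mm behind the grasp point. The pads swing forward as they close: fully open they stand 13 mm farther back than shut.
Start: joints at [1.229, 0.052, 1.401, -0, 1.689, -0.07], TCP at [0.141, 0.506, 0.231] pointing down, gripper open.
Joint ranges: [-2.9, 2.9], [-0.91, 2.17], [0.12, 2.37], [-1.06, 4.2], [0.26, 2.73], [-2.93, 2.93]. Speed limits (rad/s): [2.57, 2.57, 3.01, 3.14, 3.14, 3.14].

INTERFACE

Orientations are given as a 3x3 rotation matrix whose columns are the frame's x, y, z axes.
In Python, from plant import r, capture, finder gives the robot as it stands. The module is installed in compiled form; this text tells all that it offers.
- The arm moves only by the tool servo_tool, never from a script. Its argument "series" is a list of rows, each an object of numbers: "claw": the finger opening in cm, from 0 to 8.54; "dx", "dy", "dz": the shift along the tool's x, y, z in cm; "rx", "ry", "rz": the turn, a rotation vector about the tool's x, y, z in rad. In form: [{"claw": .., "dx": .., "dy": .., "dz": .., "rx": .., "ry": .., "rz": ..}, ...]. A call has 1 to 10 rows; each row is the pose to reach, as a shift and turn from the pose commanded when the call began, along the tool's axes at that moment; what a row does not reach only later rows make up. A row lasts 1/12 s, in which the tool goes at most 41.7 mm and 7.16 degrees, less where a joint would pass 70% of its speed; a pose out of reach is approached as far as the arm can. A call with a gripper value outside its range is refused whole. The fingers move at their own pace and stop on an object; the grip force is fixed at half the most. Time passes only in rows, so rows that repeat a pose let the fingers close. It gives the time, the measured TCP pose, the force and the opening at its end, in the units of the state.
- r.get_state(): the state, without advancing time (a new reading comes with each control period).
- capture(name): name is "side" or "top" or "wrist"; returns a dict with "pixels" (384x512x3 uint8, red, green, blue), "fx", "fy", "cx", "cy" (pixels), "R" (3x3) and "t" (3): a world point X has camera coordinates R X + t; the wrist camera has in their place "mount" (4x4, takes a point from camera to tool coordinates, whose origin is the TCP and whose axes are the flange's). Camera axes: x right, y down, z forward; pixel columns grow to the right and rows downward; lengths in m; the calibration is good to about 2 mm. A picture is of the moment at which its call begins: read the wrist's pose just before it. There is no depth.
- r.hand_in(): hands the job in, once; it reports no verdict.
Trained networks look in a picture, given as the dict that the camera call returned (one of the last four; its "shot" number tells which), for a name from the list of things; names that differ only in an ending like _2 or _b are one class to them, and where a whole thing is asked for, a point or a joint stands for the part that bears it (a point fixed in the world has none). Each returns a list of dicts, best first, with "confidence" (0 to 1); they miss things now and then, are a little off and sometimes report something else, mostly with a low value. They report only what shows in the picture. A call takes as long as a camera call.
- finder.boxes_of(picture, query): "box" ([centre column, centre row, width, height] in pixels, round what is visible of it).
- finder.mark_of(picture, query): "location" ([row, column] in pixels: a listed point, or the origin of a listed thing).
The state is a dict: "clock": time; "joint_pos": joint angles; "qd": joint speeds; "tau": joint torques, N m; "eef_pos": TCP position; "tcp_rot": TCP orientation; "force": force on the tool from outside, world axes, zero at the start; "wrist_torque": the same for the moment, N m; "gripper_width": opening from 0.0 (shut) to 1.0 (fully open).
Only numpy, scipy, OpenCV 4.12 (cv2) and the standard library are available. Lean on these libraries where they do the work, as an engineer would, in place of code of your own. Each camera call takes 0.05 s, during which the arm holds its last target.

TASK

The blue tote takes six driver modules side by side, and five are in it, standing with too narrow a gap between the second and the third. Pick up the finished module from the wooden board and work it down into that gap, letting the module itself push its neighbours apart: gently, without forcing or dropping it, without tipping the others over, and without pushing or gripping them with the gripper. Leave all six upright, side by side and fully down on the tote's floor, and do not disturb the mallet, green carton and screwdriver.

Things in the scene. Friction and masses are not known exactly. Their poses are not given: they have to be found in the camera images.
- new_mid (a point): The new module on the board: aluminium case, blue end plates, white socket on top. 56 mm wide (its x) x 28 thick (y) x 96 tall (z); edges along x rounded 4 mm, foot flat 20 mm thick; socket 6 mm higher, 34 x 12 mm. About 0.26 kg, loose, upright, both ways round alike. Point: its centre, 48 mm above its foot. Hold it across its width near the top: fingers then pass above the tote's rim, beside the row.
- tote: Blue open tote, fixed to the bench, for one row of six modules standing along its y with their widths along its x. Inside 68 mm (x) by 172 mm (y): a full row has 4 mm to spare. Floor 4 mm and rim 52 mm above its origin, walls 4 mm. Origin: centre of its underside. The gap to fill, 14 to 19 mm wide, is between the second and third modules from its -y end.
- mod1_mid (a point): Packed module, same make and size as the new one (56 x 28 x 96 mm), loose, 0.26 kg, the first from the tote's -y end. Point: its centre, 48 mm above its foot; axes as the new module's.
- mod2_mid (a point): Packed module as mod1, the second from the tote's -y end, beside the gap. It and the first can give way by 6 to 8 mm in all towards the tote's -y. Pushed near its top it leans (a few mm more, over the rim), then slides, and it stands up again against the new one's face. Point: its centre, 48 mm above its foot.
- mod3_mid (a point): Packed module as mod1, the third from the tote's -y end, on the gap's +y side. It, the fourth and the fifth can give way by 7 to 10 mm in all towards the tote's +y; the sides must both yield before the new one fits. Point: its centre, 48 mm above its foot.
- mod4_mid (a point): Packed module as mod1, the fourth from the tote's -y end. Point: its centre, 48 mm above its foot.
- mod5_mid (a point): Packed module as mod1, the fifth, next to the tote's +y end. Point: its centre, 48 mm above its foot.
- board: Dark wooden assembly board, 120 x 110 x 15 mm, fixed; origin at the centre of its underside. The new module stands on it.
- mallet: Wooden mallet lying on the bench, 230 mm long, head 90 mm wide and 52 mm high; origin on the bench, under the handle next to the head. Leave alone.
- carton: Closed green carton, 90 x 130 x 45 mm; origin at the centre of its underside. Leave alone.
- driver: Screwdriver lying on the bench, 190 mm long; origin on the bench beneath it. Leave alone.

How it is judged:
On the way, in this order (a step that is already met when the one before it is completed fails the run):
1. the new module is lifted clear of the board (height (world z) of new_mid above 0.1 m), for 0.2 s.
2. its foot has gone in between the second and third modules, at least 20 mm below their tops (z of new_mid in the frame of tote between 0.06 and 0.128 m and y of new_mid in the frame of tote between -0.045 and 0.02 m and x of new_mid in the frame of tote between -0.015 and 0.015 m), for 0.1 s.
At the end, for the whole second after the job is handed in: All six modules stand in the tote, each upright within 0.06 rad, down on the floor within 3 mm and at rest, the new one in the gap between the second and the third and square to the tote within 0.12 rad (z of new_mid in the frame of tote between 0.049 and 0.055 m and angle between each of new_mid, mod1_mid, mod2_mid, mod3_mid, mod4_mid, mod5_mid's own z axis and vertical below 0.06 rad and linear speed of each of new, mod1, mod2, mod3, mod4, mod5 below 0.02 m/s and y of new_mid in the frame of tote between -0.021 and -0.007 m and x of new_mid in the frame of tote between -0.009 and 0.009 m and angle between the x axis of new_mid and the x axis of tote, either way round below 0.12 rad and z of mod1_mid in the frame of tote between 0.049 and 0.055 m and z of mod2_mid in the frame of tote between 0.049 and 0.055 m and z of mod3_mid in the frame of tote between 0.049 and 0.055 m and z of mod4_mid in the frame of tote between 0.049 and 0.055 m and z of mod5_mid in the frame of tote between 0.049 and 0.055 m); the robot touches nothing.
It fails at once if the new module is forced: it presses on a packed module with more than 35 N (contact force between new and mod1 above 35 N or contact force between new and mod2 above 35 N or contact force between new and mod3 above 35 N or contact force between new and mod4 above 35 N or contact force between new and mod5 above 35 N).
It fails at once if the new module is dropped on or rammed into the tote (more than 40 N) (contact force between new and tote above 40 N).
It fails at once if a packed module is tipped over (more than 0.3 rad) (angle between any of mod1_mid, mod2_mid, mod3_mid, mod4_mid, mod5_mid's own z axis and vertical above 0.3 rad).
It fails at once if a packed module is pushed or gripped by the fingers (more than 5 N) (contact force between the fingers and mod1 above 5 N or contact force between the fingers and mod2 above 5 N or contact force between the fingers and mod3 above 5 N or contact force between the fingers and mod4 above 5 N or contact force between the fingers and mod5 above 5 N).
It fails at once if the mallet, carton or screwdriver is moved by more than 20 mm (distance of any of mallet, carton, driver from where it was at the start of the episode above 0.02 m).
It also fails if it takes over 70 s, if anything falls off the work surface, if the arm or the gripper's body presses on something with over 40 N, if the wrist force passes 120 N, or if a joint passes its speed limit or range.

## Working session

There is one attempt and no reset: what is moved stays moved. The work goes in short steps, Python scripts to look and compute and a tool call to move; the robot and the scene stay as the last step left them, time stands still between calls to the robot, and variables do not carry over. Pictures are saved under pics/ and viewed, and the job is handed in when it is done.

Besides the shell and the picture viewer there is one more tool, called after ">>>" as name([rows], argument=value, ...), one row to a line, values as JSON. servo_tool: Moves the arm, as the interface text tells. Its arguments: {"type":"object","properties":{"series":{"type":"array"}},"required":["series"]}

```bash
mkdir -p pics
cat > h.py <<'E'
import numpy as np, cv2, json
from plant import r, capture, finder
def save(p,n): cv2.imwrite('pics/'+n+'.png', p["pixels"][:,:,::-1])
E
python3 - <<'E'
from h import *
s=r.get_state()
for k,v in s.items(): print(k,np.round(v,4).tolist())
for c in ["side","top","wrist"]:
    p=capture(c); save(p,c+'0'); print(c,p['fx'],p['cx'],p['cy'],{k:np.round(p[k],4).tolist() for k in ('R','t','mount') if k in p})
    for q in ["new_mid","tote","mod2_mid","board"]:
        print(q,[(np.round(d['location'],1).tolist(),round(d['confidence'],2)) for d in finder.mark_of(p,q)][:6])
E
```

```text
clock 0.0
joint_pos [1.2287, 0.0528, 1.4017, -0.0, 1.6886, -0.0703]
qd [-0.0013, 0.0004, -0.0019, 0.0004, 0.0005, 0.0002]
tau [-0.0003, -38.1668, -36.0192, -0.0001, 0.0061, -0.0]
eef_pos [0.1408, 0.5054, 0.2305]
tcp_rot [[-0.9633, 0.2685, -0.0005], [0.2685, 0.9633, -0.0015], [0.0001, -0.0016, -1.0]]
force [-0.3033, 0.1501, 0.6053]
wrist_torque [-0.028, 0.0654, 0.0048]
gripper_width 1.0002
side 457.78004309648844 250.6377795543538 192.97117904828215 {'R': [[0.8573, -0.5148, -0.007], [-0.3636, -0.5959, -0.7161], [0.3644, 0.6164, -0.698]], 't': [-0.4954, 0.2511, 0.922]}
new_mid [([159.8, 208.5], 0.75)]
tote [([263.5, 276.8], 0.61), ([213.8, 338.5], 0.37)]
mod2_mid [([262.4, 291.5], 0.71)]
board [([177.1, 206.3], 0.79)]
top 430.04614485975526 255.06099298159018 192.79063126745933 {'R': [[0.0192, -0.9996, -0.0212], [-0.9931, -0.0166, -0.1158], [0.1154, 0.0233, -0.993]], 't': [-0.0214, 0.5613, 1.0154]}
new_mid [([196.9, 180.8], 0.72), ([200.2, 188.2], 0.25)]
tote [([207.0, 325.3], 0.65)]
mod2_mid [([199.6, 340.1], 0.96)]
board [([199.6, 191.0], 0.97)]
wrist 273.7688802458405 255.60759235034539 190.5412150791604 {'mount': [[0.0006, -0.9488, -0.3158, 0.081], [1.0, 0.0006, 0.0003, 0.0], [-0.0001, -0.3158, 0.9488, -0.1429], [0.0, 0.0, 0.0, 1.0]]}
new_mid []
tote []
mod2_mid []
board []
```

View pics/side0.png

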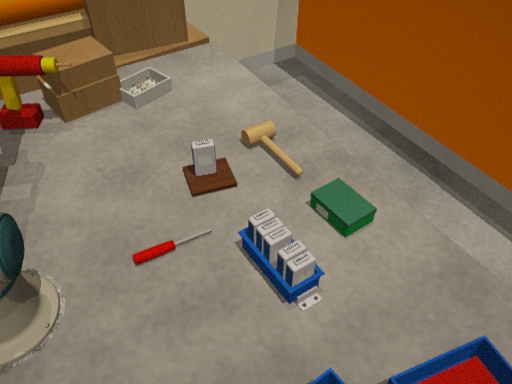

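View pics/top0.png

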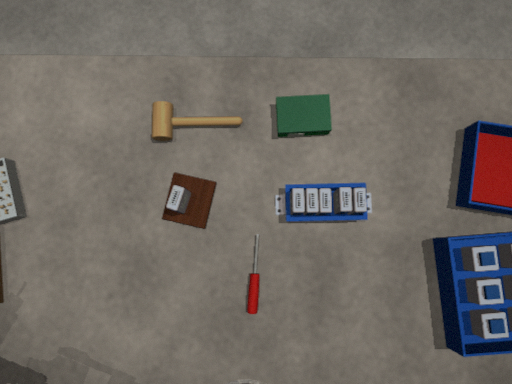

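Run:
```python
from h import *
im=cv2.imread('pics/top0.png'); cv2.imwrite('pics/topz.png',cv2.resize(im[130:290,130:390],None,fx=3,fy=3,interpolation=cv2.INTER_CUBIC))
im=cv2.imread('pics/side0.png'); cv2.imwrite('pics/sidez.png',cv2.resize(im[110:330,170:370],None,fx=2.7,fy=2.7,interpolation=cv2.INTER_CUBIC))
```

```text
(no output)
```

View pics/topz.png

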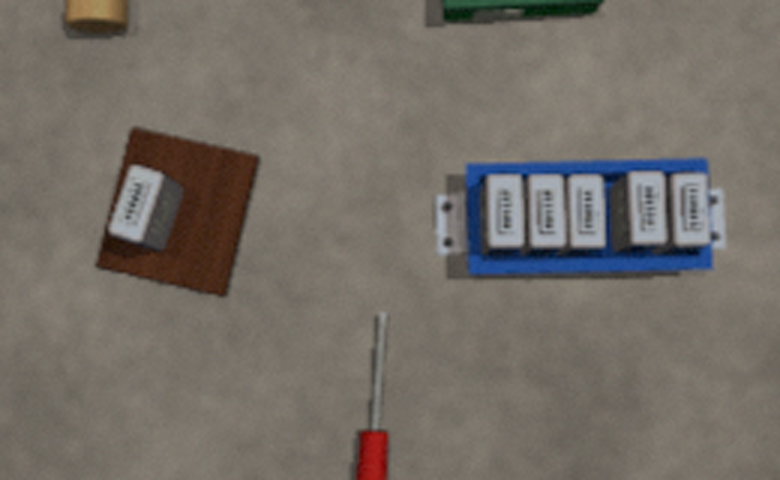

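View pics/sidez.png

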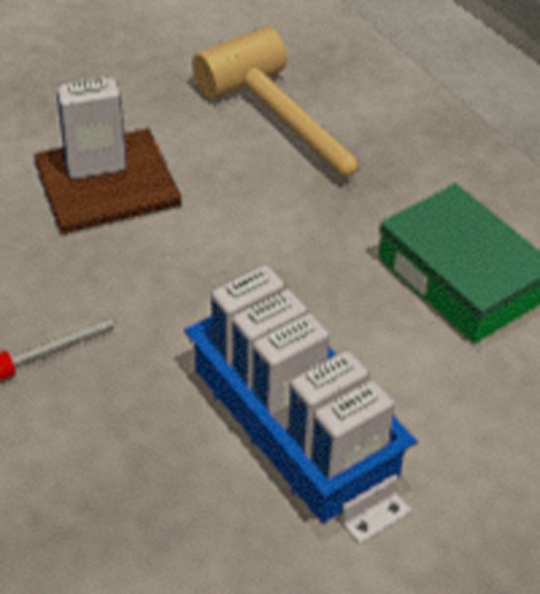

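```bash
cat >> h.py <<'E'
def cam(p,s=None):
    if 'R' in p: return np.array(p['R']),np.array(p['t'])
    M=np.array(p['mount']); T=np.eye(4); T[:3,:3]=s['tcp_rot']; T[:3,3]=s['eef_pos']
    W=np.linalg.inv(T@M); return W[:3,:3],W[:3,3]
def bp(p,col,row,z,s=None):
    R,t=cam(p,s); d=R.T@np.array([(col-p['cx'])/p['fx'],(row-p['cy'])/p['fy'],1]); c=-R.T@t
    return c+d*(z-c[2])/d[2]
def proj(p,X,s=None):
    R,t=cam(p,s); c=(R@np.atleast_2d(X).T).T+t
    return np.c_[p['fx']*c[:,0]/c[:,2]+p['cx'],p['fy']*c[:,1]/c[:,2]+p['cy']]
E
python3 - <<'E'
from h import *
p=capture('top')
f=lambda x,y,z:print(np.round(bp(p,130+x/3,130+y/3,z),4))
print('tote rim corners');[f(x,y,.052) for x,y in [(468,163),(709,159),(712,269),(469,273)]]
print('new top');[f(x,y,.111) for x,y in [(131,165),(166,173),(144,245),(108,236)]]
print('mods');[f(x,y,.1) for x,y in [(691,211),(646,209),(586,211),(547,211),(504,211)]]
E
```

```text
tote rim corners
[ 0.5809 -0.0854  0.052 ]
[ 0.5872 -0.2766  0.052 ]
[ 0.4999 -0.278   0.052 ]
[ 0.4933 -0.0871  0.052 ]
new top
[0.5671 0.1717 0.111 ]
[0.5615 0.1449 0.111 ]
[0.5068 0.1594 0.111 ]
[0.5131 0.1868 0.111 ]
mods
[ 0.5405 -0.2513  0.1   ]
[ 0.5415 -0.2176  0.1   ]
[ 0.5392 -0.1724  0.1   ]
[ 0.5387 -0.1431  0.1   ]
[ 0.5381 -0.1106  0.1   ]
```

```bash
cat >> h.py <<'E'
from scipy.spatial.transform import Rotation as Ro
def Rt(a): return np.array([[-np.sin(a),np.cos(a),0],[np.cos(a),np.sin(a),0],[0,0,-1.]])
def go(x,y,z,a,s=None):
    s=s or r.get_state(); R=np.array(s['tcp_rot']); d=R.T@(np.array([x,y,z])-s['eef_pos'])*100
    rv=Ro.from_matrix(R.T@Rt(a)).as_rotvec()
    print('d(cm)',np.round(d,3).tolist(),'rv',np.round(rv,4).tolist())
def st():
    s=r.get_state(); R=np.array(s['tcp_rot']); print('t',round(s['clock'],2),'pos',np.round(s['eef_pos'],4).tolist(),'yaw',round(np.arctan2(R[1,1],R[0,1]),4),'F',np.round(s['force'],2).tolist(),'M',np.round(s['wrist_torque'],2).tolist(),'w',round(s['gripper_width'],3),'j',np.round(s['joint_pos'],2).tolist()); return s
E
python3 -c "
from h import *
go(0.537,0.166,0.26,-0.273)"
```

```text
d(cm) [-47.276, -22.095, -2.869] rv [0.0001, -0.0001, 1.572]
```

>>> servo_tool([
  {"claw": 8.54, "dx": -3.6, "dy": -1.7, "dz": -0.2, "rx": 0, "ry": 0, "rz": 0.12},
  {"claw": 8.54, "dx": -7.2, "dy": -3.4, "dz": -0.4, "rx": 0, "ry": 0, "rz": 0.24},
  {"claw": 8.54, "dx": -10.8, "dy": -5.1, "dz": -0.7, "rx": 0, "ry": 0, "rz": 0.36},
  {"claw": 8.54, "dx": -14.4, "dy": -6.8, "dz": -0.9, "rx": 0, "ry": 0, "rz": 0.48},
  {"claw": 8.54, "dx": -18.0, "dy": -8.5, "dz": -1.1, "rx": 0, "ry": 0, "rz": 0.6},
  {"claw": 8.54, "dx": -21.6, "dy": -10.2, "dz": -1.3, "rx": 0, "ry": 0, "rz": 0.72},
  {"claw": 8.54, "dx": -25.2, "dy": -11.9, "dz": -1.5, "rx": 0, "ry": 0, "rz": 0.84},
  {"claw": 8.54, "dx": -28.8, "dy": -13.6, "dz": -1.8, "rx": 0, "ry": 0, "rz": 0.96},
  {"claw": 8.54, "dx": -32.4, "dy": -15.3, "dz": -2.0, "rx": 0, "ry": 0, "rz": 1.08},
  {"claw": 8.54, "dx": -36.0, "dy": -17.0, "dz": -2.2, "rx": 0, "ry": 0, "rz": 1.2},
])

```text
clock: 1.63
eef_pos: [0.4433, 0.2437, 0.2537]
tcp_rot: [[-0.093, 0.996, 0.001], [0.996, 0.093, 0.0], [0.0, 0.001, -1.0]]
force: [0.8, -0.4, 0.3]
gripper_width: 1.004
```

```bash
python3 -c "
from h import *
st();go(0.537,0.166,0.26,-0.273)"
```

```text
t 1.63 pos [0.4433, 0.2437, 0.2537] yaw 0.093 F [0.76, -0.4, 0.34] M [0.02, -0.02, 0.02] w 1.004 j [0.43, -0.01, 1.42, 0.0, 1.73, 0.34]
d(cm) [-8.609, 8.607, -0.626] rv [0.0006, -0.0005, 0.366]
```

>>> servo_tool([
  {"claw": 8.54, "dx": -2.2, "dy": 2.2, "dz": -0.2, "rz": 0.1},
  {"claw": 8.54, "dx": -4.5, "dy": 4.5, "dz": -0.4, "rz": 0.2},
  {"claw": 8.54, "dx": -6.5, "dy": 6.5, "dz": -0.5, "rz": 0.3},
  {"claw": 8.54, "dx": -8.6, "dy": 8.6, "dz": -0.6, "rz": 0.366},
  {"claw": 8.54, "dx": -8.6, "dy": 8.6, "dz": -0.6, "rz": 0.366},
  {"claw": 8.54, "dx": -8.6, "dy": 8.6, "dz": -0.6, "rz": 0.366},
])

```text
schema error: expected keys claw, dx, dy, dz, rx, ry, rz
```

Run:
```python
from h import *
s=st(); p=capture('wrist'); save(p,'w1')
cv2.imwrite('pics/w1b.png',cv2.resize(p['pixels'][:,:,::-1],None,fx=1.55,fy=1.55,interpolation=cv2.INTER_CUBIC))
for q in ['new_mid','board']: print(q,[(np.round(d['location'],1).tolist(),round(d['confidence'],2)) for d in finder.mark_of(p,q)][:6])
for X in [[.537,.166,.111],[.537,.166,.063]]: print(proj(p,X,s))
```

```text
t 1.63 pos [0.4433, 0.2437, 0.2537] yaw 0.093 F [0.76, -0.4, 0.34] M [0.02, -0.02, 0.02] w 1.004 j [0.43, -0.01, 1.42, 0.0, 1.73, 0.34]
new_mid [([226.9, 322.9], 0.78)]
board [([219.0, 313.4], 0.66)]
[[328.0254779  248.55563997]]
[[319.03867225 230.20131272]]
```

View pics/w1b.png

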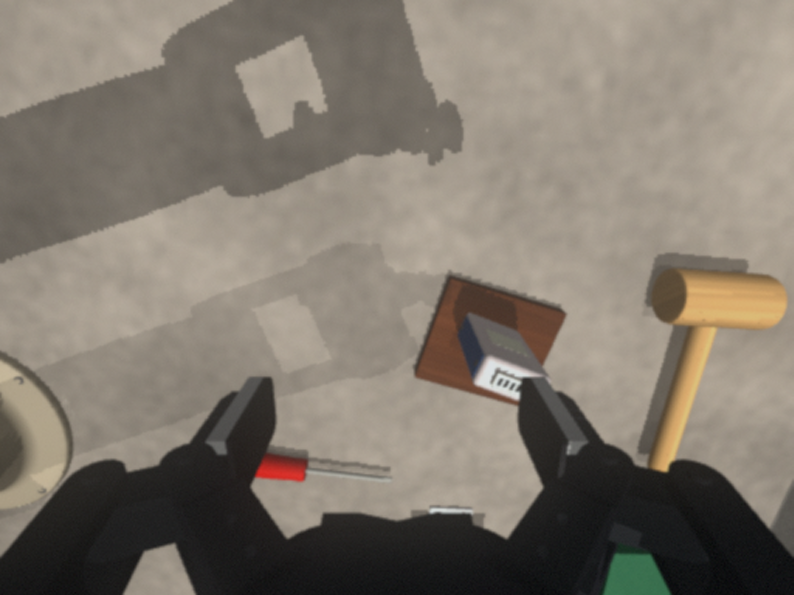

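>>> servo_tool([
  {"claw": 8.54, "dx": -2.2, "dy": 2.2, "dz": -0.2, "rx": 0, "ry": 0, "rz": 0.1},
  {"claw": 8.54, "dx": -4.5, "dy": 4.5, "dz": -0.4, "rx": 0, "ry": 0, "rz": 0.2},
  {"claw": 8.54, "dx": -6.5, "dy": 6.5, "dz": -0.5, "rx": 0, "ry": 0, "rz": 0.3},
  {"claw": 8.54, "dx": -8.6, "dy": 8.6, "dz": -0.6, "rx": 0, "ry": 0, "rz": 0.366},
  {"claw": 8.54, "dx": -8.6, "dy": 8.6, "dz": -0.6, "rx": 0, "ry": 0, "rz": 0.366},
  {"claw": 8.54, "dx": -8.6, "dy": 8.6, "dz": -0.6, "rx": 0, "ry": 0, "rz": 0.366},
])

```text
clock: 2.28
eef_pos: [0.5362, 0.1685, 0.2588]
tcp_rot: [[0.263, 0.965, -0.001], [0.965, -0.263, 0.0], [-0.0, -0.001, -1.0]]
force: [-0.4, 0.7, -0.1]
gripper_width: 1.001
```

Run:
```python
from h import *
s=st(); p=capture('wrist'); save(p,'w2')
cv2.imwrite('pics/w2b.png',cv2.resize(p['pixels'][100:300,150:350,::-1],None,fx=3,fy=3,interpolation=cv2.INTER_CUBIC))
json.dump({k:np.array(s[k]).tolist() for k in s},open('s2.json','w'))
for q in ['new_mid','board']: print(q,[(np.round(d['location'],1).tolist(),round(d['confidence'],2)) for d in finder.mark_of(p,q)][:6])
for X in [[.537,.166,.111],[.537,.166,.063]]: print(proj(p,X,s))
```

```text
t 2.28 pos [0.5362, 0.1685, 0.2588] yaw -0.2662 F [-0.43, 0.74, -0.07] M [0.02, -0.03, -0.03] w 1.001 j [0.24, 0.15, 1.24, 0.0, 1.75, 0.5]
new_mid [([164.1, 260.1], 0.82)]
board []
[[256.8580069  179.09321238]]
[[256.70152625 168.68927874]]
```

View pics/w2b.png

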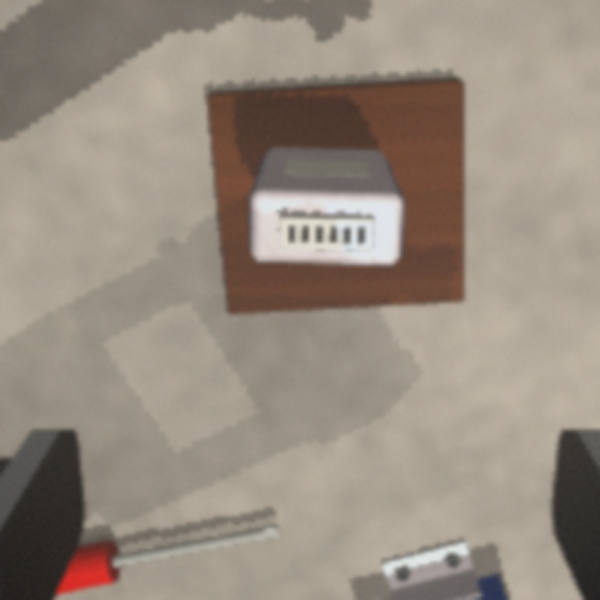

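Run:
```python
from h import *
s=json.load(open('s2.json')); p=capture('wrist'); s1=st()
f=lambda u,v,z=.111:bp(p,150+u/3,100+v/3,z,s)
for u,v in [(327.5,228.5),(252,228),(403,230),(327,193),(327,264.5)]: print(f(u,v).round(4))
a=f(255,193)-f(403,197); b=f(253,263)-f(402,266); print(np.arctan2(-a[1],-a[0]),np.arctan2(-b[1],-b[0]))
```

```text
t 2.48 pos [0.5353, 0.1695, 0.2595] yaw -0.2643 F [-0.39, 0.31, 0.36] M [0.03, -0.03, 0.01] w 0.999 j [0.24, 0.15, 1.24, 0.0, 1.75, 0.51]
[0.5403 0.1686 0.111 ]
[0.5137 0.176  0.111 ]
[0.5669 0.1607 0.111 ]
[0.5436 0.1814 0.111 ]
[0.5366 0.1552 0.111 ]
-0.2931362111343334 -0.28665589326982993
```

```bash
cat >> h.py <<'E'
def avg(n=6):
    S=[]
    for i in range(n):
        S.append(r.get_state())
        if i<n-1: capture('top')
    P=np.array([x['eef_pos'] for x in S]); s=dict(S[-1]); s['eef_pos']=P.mean(0)
    s['tcp_rot']=Ro.from_matrix(np.array([x['tcp_rot'] for x in S])).mean().as_matrix(); s['force']=np.mean([x['force'] for x in S],0)
    print('std',P.std(0).round(5),'mean',P.mean(0).round(4),'F',s['force'].round(2),'w',s['gripper_width'],'t',s['clock']); return s
E
python3 -c "
from h import *
s=avg();go(.5402,.1685,.075,-.286,s)"
```

```text
std [1.8e-04 2.8e-04 4.0e-05] mean [0.5356 0.1691 0.2596] F [ 0.06 -0.04 -0.02] w 1.0006643968366373 t 2.7333
d(cm) [0.054, 0.458, 18.457] rv [0.0002, -0.0004, 0.0209]
```

>>> servo_tool([
  {"claw": 8.54, "dx": 0.05, "dy": 0.46, "dz": 3, "rx": 0, "ry": 0, "rz": 0.02},
  {"claw": 8.54, "dx": 0.05, "dy": 0.46, "dz": 6, "rx": 0, "ry": 0, "rz": 0.02},
  {"claw": 8.54, "dx": 0.05, "dy": 0.46, "dz": 9, "rx": 0, "ry": 0, "rz": 0.02},
  {"claw": 8.54, "dx": 0.05, "dy": 0.46, "dz": 11, "rx": 0, "ry": 0, "rz": 0.02},
  {"claw": 8.54, "dx": 0.05, "dy": 0.46, "dz": 12, "rx": 0, "ry": 0, "rz": 0.02},
  {"claw": 8.54, "dx": 0.05, "dy": 0.46, "dz": 12, "rx": 0, "ry": 0, "rz": 0.02},
  {"claw": 8.54, "dx": 0.05, "dy": 0.46, "dz": 12, "rx": 0, "ry": 0, "rz": 0.02},
])

```text
clock: 3.32
eef_pos: [0.541, 0.1677, 0.1402]
tcp_rot: [[0.283, 0.959, 0.001], [0.959, -0.283, 0.0], [0.001, 0.001, -1.0]]
force: [0.3, -0.5, 0.1]
gripper_width: 0.998
```

Run:
```python
from h import *
s=avg(4); p=capture('wrist'); save(p,'w3')
cv2.imwrite('pics/w3b.png',cv2.resize(p['pixels'][100:384,120:390,::-1],None,fx=2,fy=2,interpolation=cv2.INTER_CUBIC))
json.dump({k:np.array(s[k]).tolist() for k in s},open('s3.json','w'))
go(.5402,.1685,.075,-.286,s)
```

```text
std [2.9e-04 4.0e-05 5.6e-04] mean [0.5415 0.1678 0.1411] F [0.11 0.15 0.13] w 0.9998993590899409 t 3.4667
d(cm) [0.024, -0.158, 6.61] rv [0.0023, -0.0014, -0.0009]
```

View pics/w3b.png

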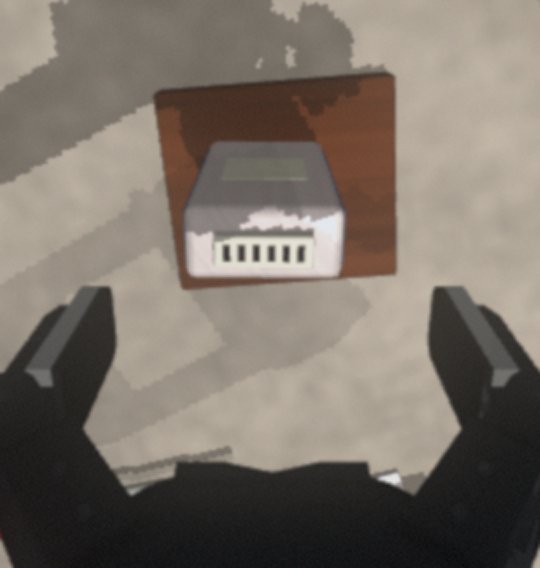

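Run:
```python
from h import *
s=json.load(open('s3.json')); p=capture('wrist')
f=lambda u,v,z=.111:bp(p,120+u/2,100+v/2,z,s)
for u,v in [(264.5,242.5),(186,242.5),(344,242.5),(264.5,207),(264.5,278)]: print(f(u,v).round(4))
a=f(186,277)-f(343,278); b=f(190,208)-f(342,208); print(np.arctan2(-a[1],-a[0]),np.arctan2(-b[1],-b[0]))
```

```text
[0.5398 0.1696 0.111 ]
[0.5138 0.1773 0.111 ]
[0.5662 0.1618 0.111 ]
[0.5436 0.1822 0.111 ]
[0.5359 0.1564 0.111 ]
-0.295102192012772 -0.2875009875408777
```

>>> servo_tool([
  {"claw": 8.54, "dx": 0.09, "dy": -0.18, "dz": 1, "rx": 0, "ry": 0, "rz": 0.004},
  {"claw": 8.54, "dx": 0.09, "dy": -0.18, "dz": 2.5, "rx": 0, "ry": 0, "rz": 0.004},
  {"claw": 8.54, "dx": 0.09, "dy": -0.18, "dz": 4.5, "rx": 0, "ry": 0, "rz": 0.004},
  {"claw": 8.54, "dx": 0.09, "dy": -0.18, "dz": 6, "rx": 0, "ry": 0, "rz": 0.004},
  {"claw": 8.54, "dx": 0.09, "dy": -0.18, "dz": 6.6, "rx": 0, "ry": 0, "rz": 0.004},
  {"claw": 8.54, "dx": 0.09, "dy": -0.18, "dz": 6.6, "rx": 0, "ry": 0, "rz": 0.004},
  {"claw": 6.5, "dx": 0.09, "dy": -0.18, "dz": 6.6, "rx": 0, "ry": 0, "rz": 0.004},
  {"claw": 6.0, "dx": 0.09, "dy": -0.18, "dz": 6.6, "rx": 0, "ry": 0, "rz": 0.004},
  {"claw": 5.0, "dx": 0.09, "dy": -0.18, "dz": 6.6, "rx": 0, "ry": 0, "rz": 0.004},
  {"claw": 4.5, "dx": 0.09, "dy": -0.18, "dz": 6.6, "rx": 0, "ry": 0, "rz": 0.004},
])

```text
clock: 4.4
eef_pos: [0.5401, 0.1692, 0.0748]
tcp_rot: [[0.287, 0.958, 0.003], [0.958, -0.287, 0.001], [0.002, 0.002, -1.0]]
force: [-0.4, 0.0, 3.9]
gripper_width: 0.648
```

Run:
```python
from h import *
s=avg(3); p=capture('wrist'); save(p,'w4'); 
cv2.imwrite('pics/w4b.png',cv2.resize(p['pixels'][100:384,120:390,::-1],None,fx=2,fy=2,interpolation=cv2.INTER_CUBIC))
```

```text
std [1.e-05 1.e-05 1.e-05] mean [0.5401 0.1692 0.0748] F [-0.78  0.4   5.14] w 0.643510592122161 t 4.5
```

View pics/w4b.png

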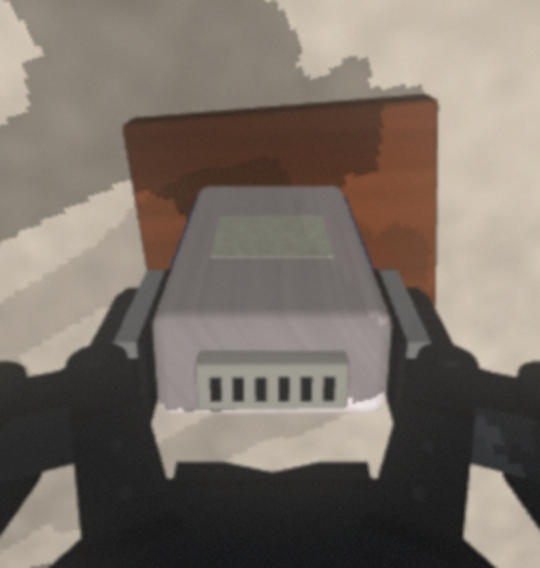

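>>> servo_tool([
  {"claw": 4.5, "dx": 0, "dy": 0, "dz": -0.3, "rx": 0, "ry": 0, "rz": 0},
  {"claw": 4.5, "dx": 0, "dy": 0, "dz": -1.5, "rx": 0, "ry": 0, "rz": 0},
  {"claw": 4.5, "dx": 0, "dy": 0, "dz": -4, "rx": 0, "ry": 0, "rz": 0},
  {"claw": 4.5, "dx": 0, "dy": 0, "dz": -7, "rx": 0, "ry": 0, "rz": 0},
  {"claw": 4.5, "dx": 0, "dy": 0, "dz": -10, "rx": 0, "ry": 0, "rz": 0},
  {"claw": 4.5, "dx": 0, "dy": 0, "dz": -13, "rx": 0, "ry": 0, "rz": 0},
  {"claw": 4.5, "dx": 0, "dy": 0, "dz": -16, "rx": 0, "ry": 0, "rz": 0},
  {"claw": 4.5, "dx": 0, "dy": 0, "dz": -19, "rx": 0, "ry": 0, "rz": 0},
  {"claw": 4.5, "dx": 0, "dy": 0, "dz": -20, "rx": 0, "ry": 0, "rz": 0},
  {"claw": 4.5, "dx": 0, "dy": 0, "dz": -20, "rx": 0, "ry": 0, "rz": 0},
])

```text
clock: 5.38
eef_pos: [0.54, 0.1691, 0.2767]
tcp_rot: [[0.287, 0.958, 0.006], [0.958, -0.287, 0.001], [0.003, 0.005, -1.0]]
force: [1.3, 0.4, -2.4]
gripper_width: 0.649
```

Run:
```python
from h import *
s=avg(3); p=capture('wrist'); save(p,'w5'); 
cv2.imwrite('pics/w5b.png',cv2.resize(p['pixels'][:,:,::-1],None,fx=1.5,fy=1.5,interpolation=cv2.INTER_CUBIC))
go(.42,-.14,.28,.033,s)
```

```text
std [0.00046 0.00011 0.00211] mean [0.5394 0.1689 0.274 ] F [ 0.4   0.   -3.23] w 0.6496790062672431 t 5.4833
d(cm) [-33.022, -2.576, -0.638] rv [0.0015, -0.0007, -0.324]
```

View pics/w5b.png

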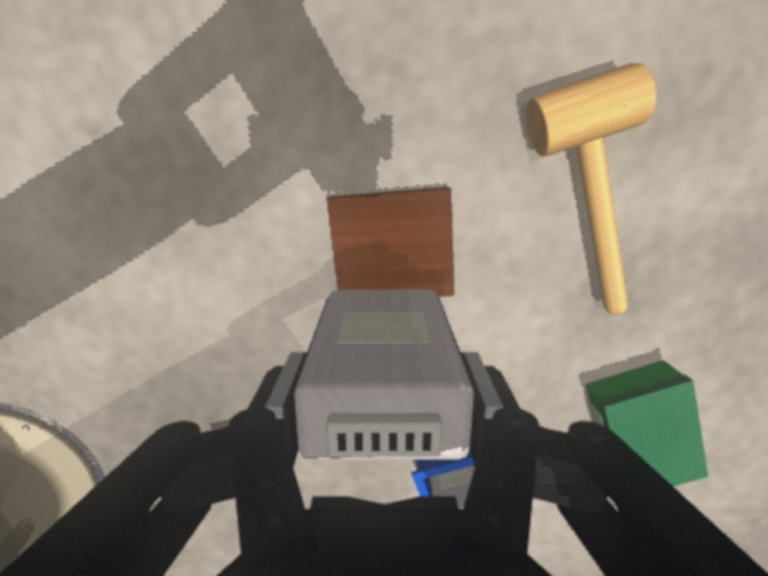

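>>> servo_tool([
  {"claw": 4.5, "dx": -2.0, "dy": -0.1, "dz": 0, "rx": 0, "ry": 0, "rz": -0.03},
  {"claw": 4.5, "dx": -6.0, "dy": -0.3, "dz": 0, "rx": 0, "ry": 0, "rz": -0.06},
  {"claw": 4.5, "dx": -10, "dy": -0.5, "dz": 0, "rx": 0, "ry": 0, "rz": -0.1},
  {"claw": 4.5, "dx": -14, "dy": -0.6, "dz": 0, "rx": 0, "ry": 0, "rz": -0.14},
  {"claw": 4.5, "dx": -18, "dy": -0.8, "dz": 0, "rx": 0, "ry": 0, "rz": -0.18},
  {"claw": 4.5, "dx": -22, "dy": -1.0, "dz": 0, "rx": 0, "ry": 0, "rz": -0.22},
  {"claw": 4.5, "dx": -26, "dy": -1.1, "dz": 0, "rx": 0, "ry": 0, "rz": -0.26},
  {"claw": 4.5, "dx": -30, "dy": -1.2, "dz": 0, "rx": 0, "ry": 0, "rz": -0.29},
  {"claw": 4.5, "dx": -34, "dy": -1.4, "dz": 0, "rx": 0, "ry": 0, "rz": -0.32},
  {"claw": 4.5, "dx": -36.9, "dy": -1.5, "dz": 0, "rx": 0, "ry": 0, "rz": -0.324},
])

```text
clock: 6.37
eef_pos: [0.417, -0.1825, 0.2707]
tcp_rot: [[-0.033, 0.999, -0.004], [0.999, 0.033, 0.001], [0.002, -0.004, -1.0]]
force: [0.3, -1.0, -3.1]
gripper_width: 0.648
```

Run:
```python
from h import *
for i in range(3): capture('top')
s=avg(4); p=capture('wrist'); save(p,'w6'); st()
json.dump({k:np.array(s[k]).tolist() for k in s},open('s6.json','w'))
cv2.imwrite('pics/w6b.png',cv2.resize(p['pixels'][50:280,200:470,::-1],None,fx=2.6,fy=2.6,interpolation=cv2.INTER_CUBIC))
p=capture('side'); save(p,'side6'); p=capture('top'); save(p,'top6')
```

```text
std [0.00047 0.00082 0.00045] mean [ 0.4184 -0.1803  0.2714] F [ 0.14  0.67 -2.95] w 0.6479733415471226 t 6.6667
t 6.72 pos [0.4192, -0.1792, 0.2723] yaw 0.0345 F [0.27, 0.06, -2.6] M [0.0, 0.04, -0.07] w 0.65 j [-0.49, -0.15, 1.51, 0.0, 1.78, -0.52]
```

View pics/w6b.png

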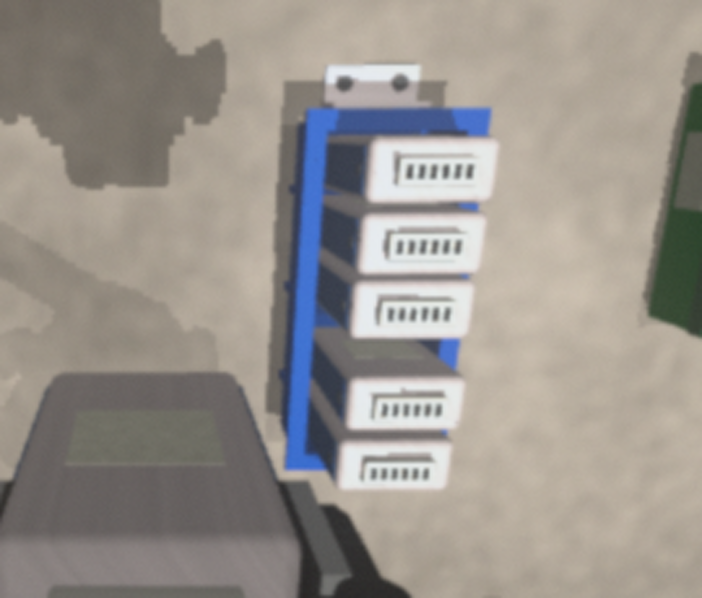

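Run:
```python
from h import *
p=capture('wrist'); s=json.load(open('s6.json')); s['eef_pos']=[0.4190,-.1793,.2721]; s2=avg(3)
def ana(im,s,box,thr):
    x0,y0,x1,y1=box
    c=cv2.resize(im[y0:y1,x0:x1],None,fx=4,fy=4,interpolation=cv2.INTER_CUBIC)
    m=(c.min(2)>thr).astype(np.uint8); m=cv2.morphologyEx(m,cv2.MORPH_CLOSE,np.ones((21,21)))
    m=cv2.morphologyEx(m,cv2.MORPH_OPEN,np.ones((13,13)))
    cv2.imwrite('pics/m.png',m*255)
    cs,_=cv2.findContours(m,cv2.RETR_EXTERNAL,cv2.CHAIN_APPROX_NONE)
    for k in cs:
        if cv2.contourArea(k)<3000: continue
        q=k[:,0,:].astype(float); w=np.array([bp(p,x0+(u+.5)/4-.5,y0+(v+.5)/4-.5,.1,s)[:2]*1000 for u,v in q])
        rect=cv2.minAreaRect(w.astype(np.float32)); M=cv2.moments(k); cu=M['m10']/M['m00'],M['m01']/M['m00']
        print('rect',np.round(rect[0],1),np.round(rect[1],1),round(rect[2],2),'centroid',(1000*bp(p,x0+(cu[0]+.5)/4-.5,y0+(cu[1]+.5)/4-.5,.1,s)[:2]).round(1))
ana(cv2.imread('pics/w6.png'),s,(320,90,400,245),185)
f=lambda u,v,z:print(np.round(bp(p,200+u/2.6,50+v/2.6,z,s)*1000,1))
print('rim'); f(305,108,.052); f(490,108,.052); f(285,469,.052)
```

```text
std [3.0e-05 1.2e-04 8.0e-05] mean [ 0.4193 -0.1795  0.2731] F [-0.01 -0.38 -2.16] w 0.6449214341831279 t 6.9667
rect [ 542.9 -250.1] [53.4 24.9] 1.9 centroid [ 542.9 -249.9]
rect [ 543.8 -217.3] [53.6 24.8] 1.9 centroid [ 543.8 -217.2]
rect [ 540.2 -156.7] [54.7 55. ] 1.88 centroid [ 540.  -155.8]
rect [ 539.6 -110.5] [53.6 25.3] 2.39 centroid [ 539.4 -110.2]
rim
[492.7 -85.8  52. ]
[581.3 -83.   52. ]
[ 501.1 -277.2   52. ]
```

View pics/m.png

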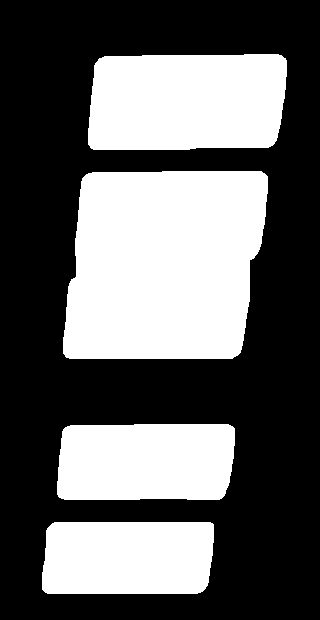

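Run:
```python
from h import *
s=avg(3); go(.5416,-.1947,.19,.034,s)
```

```text
std [4.0e-05 1.1e-04 2.0e-05] mean [ 0.4192 -0.1798  0.2733] F [ 0.17 -0.41 -2.41] w 0.646843277025129 t 7.0667
d(cm) [-1.905, 12.183, 8.326] rv [0.0, -0.0001, -0.0]
```

>>> servo_tool([
  {"claw": 4.5, "dx": -0.5, "dy": 2.5, "dz": 0, "rx": 0, "ry": 0, "rz": 0},
  {"claw": 4.5, "dx": -1, "dy": 6, "dz": 1, "rx": 0, "ry": 0, "rz": 0},
  {"claw": 4.5, "dx": -1.6, "dy": 9.5, "dz": 3, "rx": 0, "ry": 0, "rz": 0},
  {"claw": 4.5, "dx": -1.9, "dy": 12, "dz": 5.5, "rx": 0, "ry": 0, "rz": 0},
  {"claw": 4.5, "dx": -1.9, "dy": 12.18, "dz": 7.5, "rx": 0, "ry": 0, "rz": 0},
  {"claw": 4.5, "dx": -1.9, "dy": 12.18, "dz": 8.3, "rx": 0, "ry": 0, "rz": 0},
  {"claw": 4.5, "dx": -1.9, "dy": 12.18, "dz": 8.3, "rx": 0, "ry": 0, "rz": 0},
  {"claw": 4.5, "dx": -1.9, "dy": 12.18, "dz": 8.3, "rx": 0, "ry": 0, "rz": 0},
  {"claw": 4.5, "dx": -1.9, "dy": 12.18, "dz": 8.3, "rx": 0, "ry": 0, "rz": 0},
])

```text
clock: 7.82
eef_pos: [0.5416, -0.1956, 0.1928]
tcp_rot: [[-0.033, 0.999, 0.003], [0.999, 0.033, -0.001], [-0.002, 0.003, -1.0]]
force: [0.2, 0.1, -2.0]
gripper_width: 0.648
```

Run:
```python
from h import *
s=avg(5); go(.5416,-.1947,.167,.034,s)
p=capture('side'); save(p,'side7')
cv2.imwrite('pics/side7b.png',cv2.resize(p['pixels'][120:320,200:360,::-1],None,fx=3,fy=3,interpolation=cv2.INTER_CUBIC))
p=capture('wrist'); save(p,'w7')
cv2.imwrite('pics/w7b.png',cv2.resize(p['pixels'][40:300,140:370,::-1],None,fx=2.3,fy=2.3,interpolation=cv2.INTER_CUBIC))
```

```text
std [5.0e-05 5.0e-05 3.7e-04] mean [ 0.5416 -0.1956  0.1926] F [-0.17  0.12 -2.38] w 0.6435856863566864 t 8.0167
d(cm) [0.091, -0.008, 2.555] rv [0.0032, 0.0015, -0.0013]
```

View pics/side7b.png

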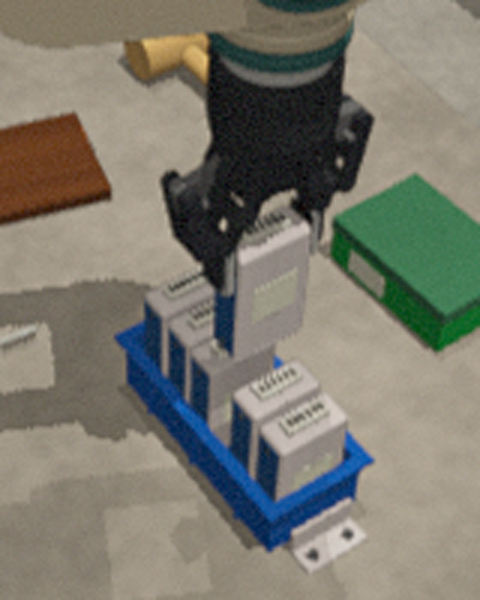

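View pics/w7b.png

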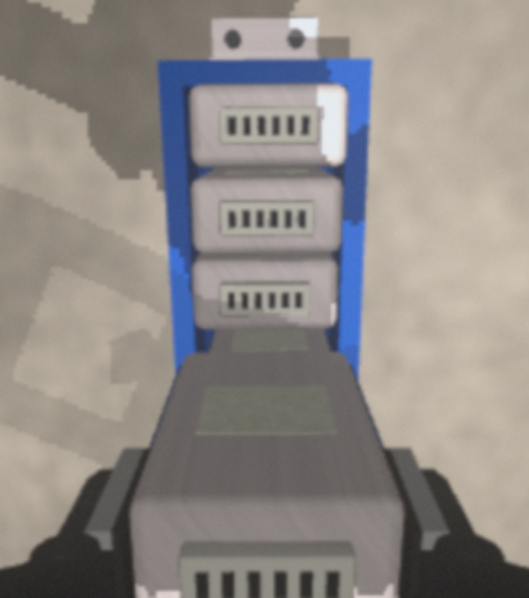

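Run:
```python
from h import *
p=capture('wrist'); s=avg(3)
f=lambda u,v,z:(bp(p,140+u/2.3,40+v/2.3,z,s)*1000).round(1)
print('mod3',f(193,291,.1),f(338,291,.1),f(265,255,.1),f(265,327,.1))
print('mod5',f(190,125,.1),f(347,125,.1),f(265,85,.1),f(265,165,.1))
print('mod4',f(191,212,.1),f(342,212,.1),f(265,178,.1),f(265,252,.1))
print('new foot',f(210,352,.134),f(353,352,.134)); print('new top',f(132,500,.2288),f(404,500,.2288))
print('rim',f(158,60,.052),f(372,60,.052))
T=np.array(s['tcp_rot']); 
for z in (.0598,-.0362):
  X=np.array(s['eef_pos'])+T@np.array([.014,.0,z]); print(X.round(4),(proj(p,X,s)-[140,40])*2.3)
```

```text
std [1.0e-05 2.0e-05 1.6e-04] mean [ 0.5414 -0.1953  0.1907] F [ 0.09  0.15 -2.05] w 0.6493879344368266 t 8.2667
mod3 [ 513.1 -170.7  100. ] [ 568.1 -168.8  100. ] [ 540. -156.  100.] [ 540.9 -184.   100. ]
mod5 [ 512.2 -111.2  100. ] [ 567.1 -109.4  100. ] [538.  -97.4 100. ] [ 538.9 -123.8  100. ]
mod4 [ 512.5 -141.2  100. ] [ 567.5 -139.3  100. ] [ 539.  -128.3  100. ] [ 539.9 -154.9  100. ]
new foot [ 522.4 -183.2  134. ] [ 570.3 -181.6  134. ]
new top [ 515.4 -180.8  228.8] [ 567.3 -179.1  228.8]
rim [493.8 -85.9  52. ] [581.4 -82.9  52. ]
[ 0.5409 -0.1813  0.1309] [[265.41410784 345.37408845]]
[ 0.5409 -0.1813  0.2269] [[265.47258109 500.40238607]]
```

Run:
```python
from h import *
im=cv2.imread('pics/w7.png'); cv2.imwrite('pics/w7z.png',cv2.resize(im[150:270,180:330],None,fx=5,fy=5,interpolation=cv2.INTER_CUBIC))
```

```text
(no output)
```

View pics/w7z.png

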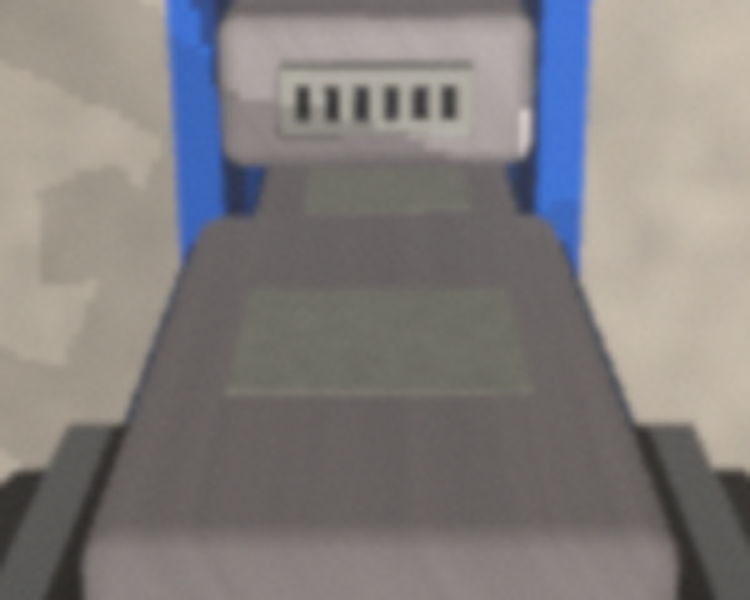

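>>> servo_tool([
  {"claw": 4.5, "dx": 0.08, "dy": 0, "dz": 0.8, "rx": 0, "ry": 0, "rz": 0},
  {"claw": 4.5, "dx": 0.08, "dy": 0, "dz": 1.6, "rx": 0, "ry": 0, "rz": 0},
  {"claw": 4.5, "dx": 0.08, "dy": 0, "dz": 2.2, "rx": 0, "ry": 0, "rz": 0},
  {"claw": 4.5, "dx": 0.08, "dy": 0, "dz": 2.5, "rx": 0, "ry": 0, "rz": 0},
  {"claw": 4.5, "dx": 0.08, "dy": 0, "dz": 2.5, "rx": 0, "ry": 0, "rz": 0},
  {"claw": 4.5, "dx": 0.08, "dy": 0, "dz": 2.5, "rx": 0, "ry": 0, "rz": 0},
  {"claw": 4.5, "dx": 0.08, "dy": 0, "dz": 2.5, "rx": 0, "ry": 0, "rz": 0},
])

```text
clock: 8.85
eef_pos: [0.5415, -0.1945, 0.1656]
tcp_rot: [[-0.033, 0.999, 0.001], [0.999, 0.033, -0.0], [-0.0, 0.001, -1.0]]
force: [0.8, -0.1, -3.2]
gripper_width: 0.645
```

```bash
cat > look.py <<'E'
import sys
from h import *
n=sys.argv[1]; s=avg(4); go(.5414,-.1945,s['eef_pos'][2],.034,s)
p=capture('side'); save(p,'side'+n)
a=cv2.resize(p['pixels'][150:310,230:340,::-1],None,fx=3.5,fy=3.5,interpolation=cv2.INTER_CUBIC)
p=capture('wrist'); save(p,'w'+n)
b=cv2.resize(p['pixels'][40:270,190:325,::-1],None,fx=560/230,fy=560/230,interpolation=cv2.INTER_CUBIC)
cv2.imwrite('pics/l%s.png'%n,np.hstack([a,b]))
E
python3 look.py 8
```

```text
std [2.e-05 1.e-05 6.e-05] mean [ 0.5415 -0.1945  0.1657] F [-0.2  -0.03 -2.7 ] w 0.6495730285264937 t 9.0
d(cm) [0.003, -0.014, -0.0] rv [0.0007, 0.0002, -0.001]
```

View pics/l8.png

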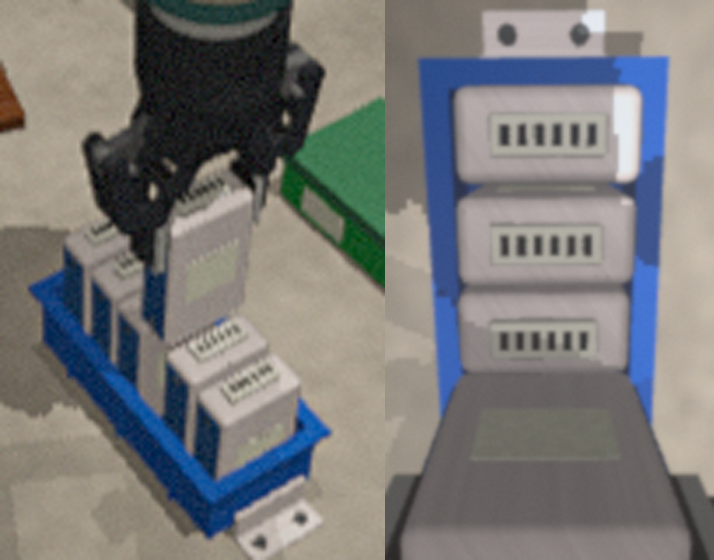

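>>> servo_tool([
  {"claw": 4.5, "dx": 0, "dy": 0, "dz": 0.2, "rx": 0, "ry": 0, "rz": 0},
  {"claw": 4.5, "dx": 0, "dy": 0, "dz": 0.4, "rx": 0, "ry": 0, "rz": 0},
  {"claw": 4.5, "dx": 0, "dy": 0, "dz": 0.5, "rx": 0, "ry": 0, "rz": 0},
  {"claw": 4.5, "dx": 0, "dy": 0, "dz": 0.6, "rx": 0, "ry": 0, "rz": 0},
  {"claw": 4.5, "dx": 0, "dy": 0, "dz": 0.6, "rx": 0, "ry": 0, "rz": 0},
  {"claw": 4.5, "dx": 0, "dy": 0, "dz": 0.6, "rx": 0, "ry": 0, "rz": 0},
])

```text
clock: 9.6
eef_pos: [0.5414, -0.1944, 0.1593]
tcp_rot: [[-0.033, 0.999, 0.0], [0.999, 0.033, 0.0], [0.0, 0.0, -1.0]]
force: [0.6, 0.8, -1.3]
gripper_width: 0.648
```

```bash
python3 -c "
from h import *
avg(3);st()"
```

```text
std [2.e-05 1.e-05 0.e+00] mean [ 0.5414 -0.1944  0.1593] F [-0.01  0.83 -1.81] w 0.644249372658483 t 9.7
t 9.7 pos [0.5414, -0.1944, 0.1593] yaw 0.0331 F [0.46, 0.67, -1.78] M [0.05, 0.02, -0.0] w 0.644 j [-0.41, 0.23, 1.35, 0.0, 1.56, -0.44]
```

>>> servo_tool([
  {"claw": 4.5, "dx": 0, "dy": 0, "dz": 0.05, "rx": 0, "ry": 0, "rz": 0},
  {"claw": 4.5, "dx": 0.03, "dy": 0, "dz": 0.1, "rx": 0, "ry": 0, "rz": 0},
  {"claw": 4.5, "dx": 0.03, "dy": 0, "dz": 0.15, "rx": 0, "ry": 0, "rz": 0},
  {"claw": 4.5, "dx": 0.03, "dy": 0, "dz": 0.15, "rx": 0, "ry": 0, "rz": 0},
])

```text
clock: 10.03
eef_pos: [0.5417, -0.1944, 0.1591]
tcp_rot: [[-0.033, 0.999, 0.002], [0.999, 0.033, -0.001], [-0.001, 0.002, -1.0]]
force: [-2.4, 1.0, 4.5]
gripper_width: 0.649
```

```bash
python3 look.py 9
```

```text
std [1.e-05 1.e-05 1.e-05] mean [ 0.5417 -0.1944  0.1591] F [-1.84  0.76  5.1 ] w 0.6452162752220124 t 10.1833
d(cm) [-0.013, -0.035, -0.0] rv [0.0018, 0.0009, -0.001]
```

View pics/l9.png

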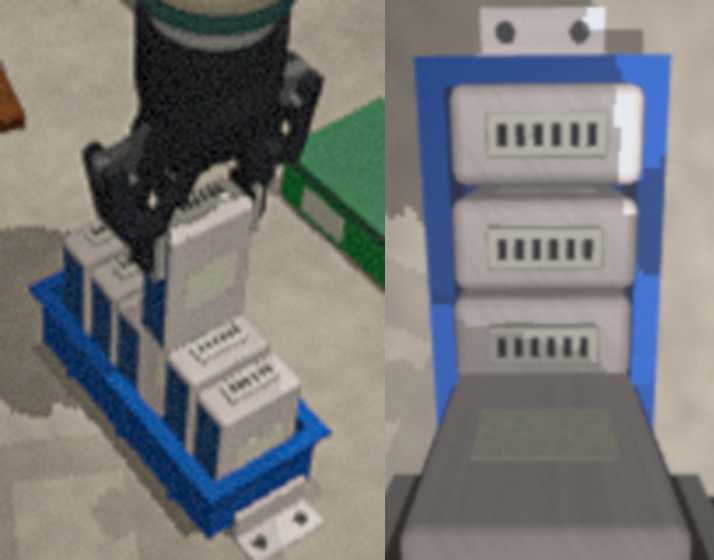

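>>> servo_tool([
  {"claw": 4.5, "dx": 0.03, "dy": -0.03, "dz": 0.05, "rx": 0, "ry": 0, "rz": 0},
  {"claw": 4.5, "dx": 0.03, "dy": -0.03, "dz": 0.1, "rx": 0, "ry": 0, "rz": 0},
  {"claw": 4.5, "dx": 0.03, "dy": -0.03, "dz": 0.15, "rx": 0, "ry": 0, "rz": 0},
  {"claw": 4.5, "dx": 0.03, "dy": -0.03, "dz": 0.15, "rx": 0, "ry": 0, "rz": 0},
])

```text
clock: 10.62
eef_pos: [0.5418, -0.1944, 0.159]
tcp_rot: [[-0.033, 0.999, 0.004], [0.999, 0.033, -0.002], [-0.002, 0.004, -1.0]]
force: [-2.0, 0.8, 10.1]
gripper_width: 0.643
```

```bash
python3 -c "
from h import *
avg(3);st()"
```

```text
std [1.e-05 0.e+00 1.e-05] mean [ 0.5418 -0.1944  0.159 ] F [-2.55  0.85 10.28] w 0.6445781410536892 t 10.7167
t 10.72 pos [0.5418, -0.1944, 0.159] yaw 0.0329 F [-3.47, 0.84, 10.35] M [0.14, 0.6, 0.02] w 0.645 j [-0.41, 0.22, 1.36, -0.0, 1.56, -0.44]
```

>>> servo_tool([
  {"claw": 4.5, "dx": 0, "dy": 0, "dz": -0.4, "rx": 0, "ry": 0, "rz": 0},
  {"claw": 4.5, "dx": 0, "dy": 0, "dz": -1.5, "rx": 0, "ry": 0, "rz": 0},
  {"claw": 4.5, "dx": 0, "dy": 0, "dz": -2.2, "rx": 0, "ry": -0.08, "rz": 0},
  {"claw": 4.5, "dx": 0.5, "dy": 0, "dz": -2.2, "rx": 0, "ry": -0.16, "rz": 0},
  {"claw": 4.5, "dx": 1, "dy": 0, "dz": -2.2, "rx": 0, "ry": -0.24, "rz": 0},
  {"claw": 4.5, "dx": 1.5, "dy": 0, "dz": -2.2, "rx": 0, "ry": -0.3, "rz": 0},
  {"claw": 4.5, "dx": 1.5, "dy": 0, "dz": -2.2, "rx": 0, "ry": -0.3, "rz": 0},
  {"claw": 4.5, "dx": 1.5, "dy": 0, "dz": -2.2, "rx": 0, "ry": -0.3, "rz": 0},
])

```text
clock: 11.38
eef_pos: [0.5405, -0.1779, 0.178]
tcp_rot: [[-0.033, 0.999, 0.009], [0.955, 0.035, -0.294], [-0.294, -0.001, -0.956]]
force: [0.7, -0.3, -2.5]
gripper_width: 0.649
```

```bash
cat >> h.py <<'E'
HF=.0598; Y0=-.1946
def plan(a,zA,th,s,x=.5414,yaw=.033):
    """leading(+y) round centre A at y=Y0+a(mm), z=zA(mm), tilt th (top leans +y)."""
    R=Rt(yaw)@Ro.from_rotvec([0,-th,0]).as_matrix()
    # A in tool frame: x=+10mm, z=HF-4mm
    P=np.array([x,Y0+a/1000,zA/1000])-R@np.array([.010,0,HF-.004])
    T=np.array(s['tcp_rot']); d=T.T@(P-s['eef_pos'])*100; rv=Ro.from_matrix(T.T@R).as_rotvec()
    print('plan',(a,zA,th),'d',np.round(d,3).tolist(),'rv',np.round(rv,4).tolist())
def whereA(s):
    T=np.array(s['tcp_rot']); A=s['eef_pos']+T@np.array([.010,0,HF-.004]); B=s['eef_pos']+T@np.array([-.010,0,HF-.004]); th=np.arcsin(-T[1,2])
    print('A a=%.1f z=%.1f B b=%.1f z=%.1f th=%.3f x=%.1f'%((A[1]-Y0)*1000,A[2]*1000,(B[1]-Y0)*1000,B[2]*1000,th,A[0]*1000))
E
cat > look.py <<'E'
import sys
from h import *
n=sys.argv[1]; s=avg(4); whereA(s)
for q in sys.argv[2:]: plan(*map(float,q.split(',')),s)
p=capture('side'); save(p,'side'+n)
a=cv2.resize(p['pixels'][150:310,230:340,::-1],None,fx=3.5,fy=3.5,interpolation=cv2.INTER_CUBIC)
p=capture('wrist'); save(p,'w'+n)
b=cv2.resize(p['pixels'][40:270,190:325,::-1],None,fx=560/230,fy=560/230,interpolation=cv2.INTER_CUBIC)
cv2.imwrite('pics/l%s.png'%n,np.hstack([a,b]))
E
python3 look.py 10 5,110,.3 5,99,.3
```

```text
std [2.0e-05 6.3e-04 1.5e-04] mean [ 0.5405 -0.1789  0.1783] F [ 0.33  0.07 -2.67] w 0.6463410733856275 t 11.5333
A a=8.9 z=122.0 B b=-10.2 z=127.9 th=0.298 x=540.7
plan (5.0, 110.0, 0.3) d [-0.011, 0.052, 1.261] rv [-0.0002, -0.0014, 0.0002]
plan (5.0, 99.0, 0.3) d [0.313, 0.053, 2.313] rv [-0.0002, -0.0014, 0.0002]
```

View pics/l10.png

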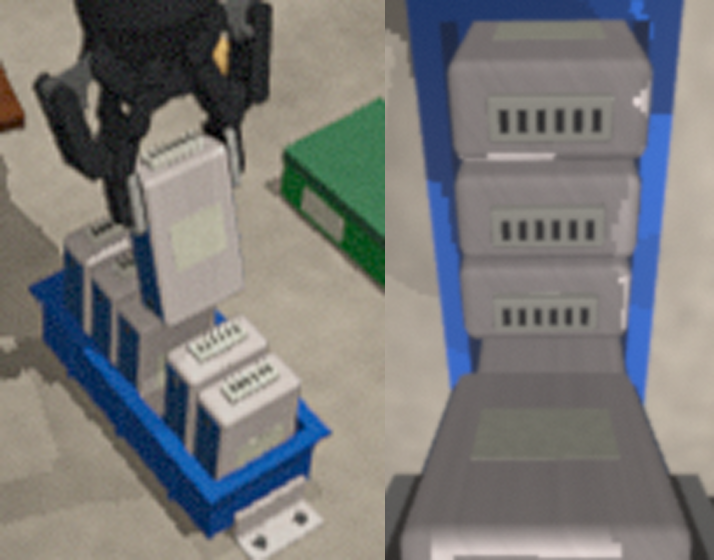

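>>> servo_tool([
  {"claw": 4.5, "dx": 0, "dy": 0.05, "dz": 0.8, "rx": 0, "ry": 0, "rz": 0},
  {"claw": 4.5, "dx": 0.1, "dy": 0.05, "dz": 1.5, "rx": 0, "ry": 0, "rz": 0},
  {"claw": 4.5, "dx": 0.2, "dy": 0.05, "dz": 1.9, "rx": 0, "ry": 0, "rz": 0},
  {"claw": 4.5, "dx": 0.3, "dy": 0.05, "dz": 2.2, "rx": 0, "ry": 0, "rz": 0},
  {"claw": 4.5, "dx": 0.3, "dy": 0.05, "dz": 2.3, "rx": 0, "ry": 0, "rz": 0},
  {"claw": 4.5, "dx": 0.3, "dy": 0.05, "dz": 2.3, "rx": 0, "ry": 0, "rz": 0},
  {"claw": 4.5, "dx": 0.3, "dy": 0.05, "dz": 2.3, "rx": 0, "ry": 0, "rz": 0},
])

```text
clock: 12.22
eef_pos: [0.5411, -0.1827, 0.1554]
tcp_rot: [[-0.032, 0.999, 0.01], [0.955, 0.033, -0.295], [-0.295, -0.0, -0.955]]
force: [0.0, -0.1, -3.1]
gripper_width: 0.646
```

```bash
python3 look.py 11 5,98,.3 9,96,.3 13,94,.3
```

```text
std [2.e-05 1.e-05 5.e-05] mean [ 0.5412 -0.1827  0.1554] F [ 0.01  0.   -3.18] w 0.6495022199094433 t 12.3667
A a=5.0 z=99.2 B b=-14.1 z=105.1 th=0.300 x=541.4
plan (5.0, 98.0, 0.3) d [0.038, 0.0, 0.111] rv [0.0001, -0.0002, 0.0001]
plan (9.0, 96.0, 0.3) d [0.479, 0.013, 0.184] rv [0.0001, -0.0002, 0.0001]
plan (13.0, 94.0, 0.3) d [0.92, 0.026, 0.257] rv [0.0001, -0.0002, 0.0001]
```

View pics/l11.png

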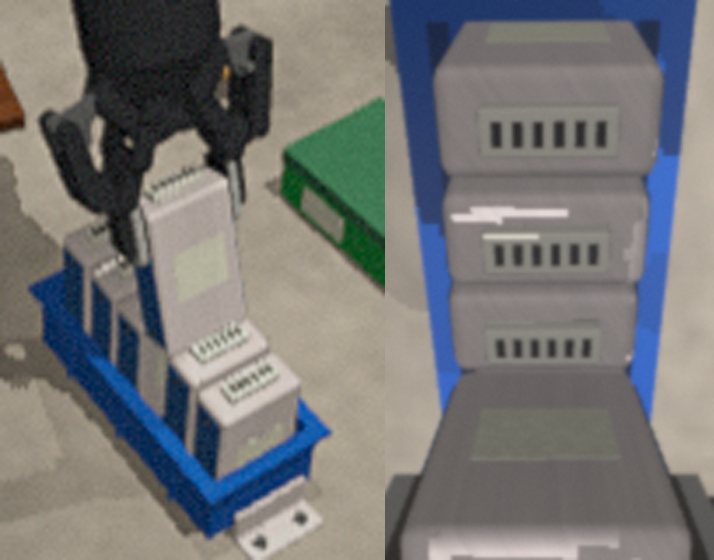

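>>> servo_tool([
  {"claw": 4.5, "dx": 0.05, "dy": 0, "dz": 0.12, "rx": 0, "ry": 0, "rz": 0},
  {"claw": 4.5, "dx": 0.15, "dy": 0, "dz": 0.15, "rx": 0, "ry": 0, "rz": 0},
  {"claw": 4.5, "dx": 0.25, "dy": 0, "dz": 0.18, "rx": 0, "ry": 0, "rz": 0},
  {"claw": 4.5, "dx": 0.35, "dy": 0, "dz": 0.2, "rx": 0, "ry": 0, "rz": 0},
  {"claw": 4.5, "dx": 0.35, "dy": 0, "dz": 0.2, "rx": 0, "ry": 0, "rz": 0},
])

```text
clock: 12.88
eef_pos: [0.5417, -0.1803, 0.1542]
tcp_rot: [[-0.031, 0.999, 0.012], [0.954, 0.033, -0.297], [-0.297, 0.003, -0.955]]
force: [-1.1, -0.0, 5.3]
gripper_width: 0.648
```

```bash
python3 look.py 12 9,96,.3 13,94,.3
```

```text
std [0.e+00 2.e-05 1.e-05] mean [ 0.5417 -0.1804  0.1542] F [-1.22  0.56  5.64] w 0.6430709945556441 t 13.0333
A a=7.2 z=97.9 B b=-11.9 z=103.9 th=0.301 x=542.1
plan (9.0, 96.0, 0.3) d [0.222, -0.048, 0.131] rv [0.0025, 0.0018, -0.0007]
plan (13.0, 94.0, 0.3) d [0.663, -0.035, 0.203] rv [0.0025, 0.0018, -0.0007]
```

View pics/l12.png

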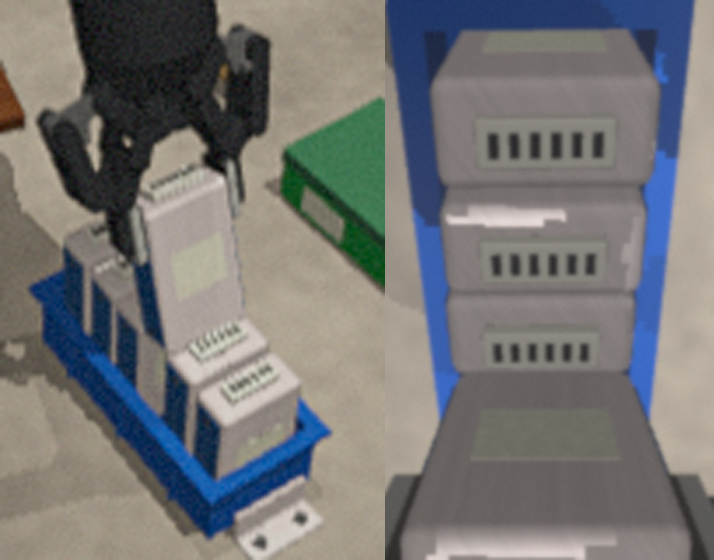

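>>> servo_tool([
  {"claw": 4.5, "dx": 0.1, "dy": -0.04, "dz": -0.1, "rx": 0, "ry": 0, "rz": 0},
  {"claw": 4.5, "dx": 0.2, "dy": -0.04, "dz": -0.1, "rx": 0, "ry": 0, "rz": 0},
  {"claw": 4.5, "dx": 0.3, "dy": -0.04, "dz": -0.1, "rx": 0, "ry": 0, "rz": 0},
  {"claw": 4.5, "dx": 0.4, "dy": -0.04, "dz": -0.1, "rx": 0, "ry": 0, "rz": 0},
  {"claw": 4.5, "dx": 0.5, "dy": -0.04, "dz": -0.1, "rx": 0, "ry": 0, "rz": 0},
  {"claw": 4.5, "dx": 0.55, "dy": -0.04, "dz": -0.1, "rx": 0, "ry": 0, "rz": 0},
  {"claw": 4.5, "dx": 0.55, "dy": -0.04, "dz": -0.1, "rx": 0, "ry": 0, "rz": 0},
])

```text
clock: 13.72
eef_pos: [0.5402, -0.1743, 0.1511]
tcp_rot: [[-0.032, 0.999, 0.009], [0.955, 0.033, -0.295], [-0.295, -0.001, -0.956]]
force: [0.9, -0.2, -3.0]
gripper_width: 0.651
```

```bash
python3 look.py 13 13,94,.3
```

```text
std [6.0e-05 7.0e-05 1.4e-04] mean [ 0.5403 -0.1744  0.1513] F [ 0.33 -0.24 -2.87] w 0.6493225302487409 t 13.8667
A a=13.3 z=95.0 B b=-5.8 z=100.9 th=0.299 x=540.4
plan (13.0, 94.0, 0.3) d [-0.001, 0.09, 0.106] rv [-0.0009, -0.0005, 0.0003]
```

View pics/l13.png

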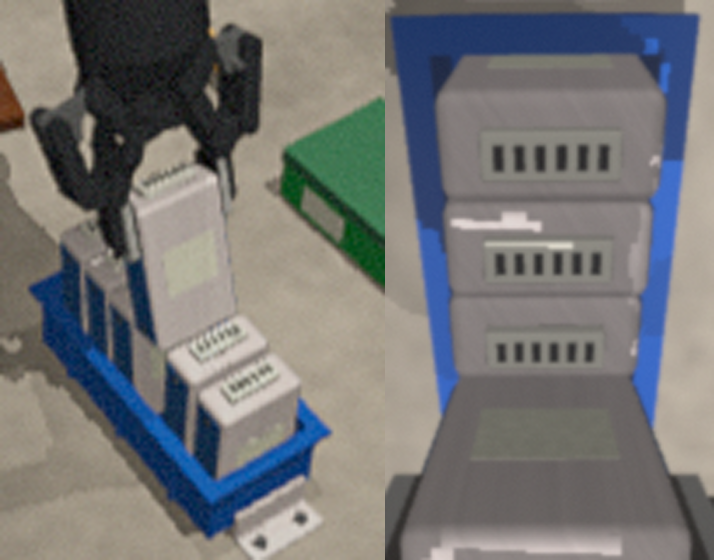

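```bash
python3 -c "
from h import *
s=avg(2);st()
for q in [(13.5,94.5,.25),(13.5,93.5,.2),(13.5,92.5,.15),(13.3,91.5,.1),(13,90.5,.05),(12.5,89.5,0),(12,88,0)]: plan(*q,s)"
```

```text
std [2.e-05 0.e+00 3.e-05] mean [ 0.5404 -0.1745  0.1517] F [-0.19 -0.56 -2.85] w 0.6452387693738395 t 14.0167
t 14.02 pos [0.5404, -0.1745, 0.1517] yaw 0.0329 F [-0.28, -0.02, -2.61] M [0.16, -0.0, 0.05] w 0.645 j [-0.24, 0.16, 1.47, -0.29, 1.44, -0.24]
plan (13.5, 94.5, 0.25) d [-0.22, 0.077, 0.133] rv [-0.0002, 0.0498, -0.0]
plan (13.5, 93.5, 0.2) d [-0.465, 0.077, 0.299] rv [-0.0002, 0.0998, -0.0]
plan (13.5, 92.5, 0.15) d [-0.706, 0.077, 0.479] rv [-0.0002, 0.1498, -0.0001]
plan (13.3, 91.5, 0.1) d [-0.962, 0.076, 0.678] rv [-0.0002, 0.1998, -0.0001]
plan (13, 90.5, 0.05) d [-1.222, 0.075, 0.894] rv [-0.0002, 0.2498, -0.0001]
plan (12.5, 89.5, 0) d [-1.495, 0.074, 1.128] rv [-0.0002, 0.2998, -0.0001]
plan (12, 88, 0) d [-1.498, 0.072, 1.286] rv [-0.0002, 0.2998, -0.0001]
```

>>> servo_tool([
  {"claw": 4.5, "dx": -0.11, "dy": 0.08, "dz": 0.06, "rx": 0, "ry": 0.025, "rz": 0},
  {"claw": 4.5, "dx": -0.22, "dy": 0.08, "dz": 0.13, "rx": 0, "ry": 0.05, "rz": 0},
  {"claw": 4.5, "dx": -0.34, "dy": 0.08, "dz": 0.21, "rx": 0, "ry": 0.075, "rz": 0},
  {"claw": 4.5, "dx": -0.465, "dy": 0.08, "dz": 0.3, "rx": 0, "ry": 0.1, "rz": 0},
  {"claw": 4.5, "dx": -0.585, "dy": 0.08, "dz": 0.39, "rx": 0, "ry": 0.125, "rz": 0},
  {"claw": 4.5, "dx": -0.705, "dy": 0.08, "dz": 0.48, "rx": 0, "ry": 0.15, "rz": 0},
  {"claw": 4.5, "dx": -0.83, "dy": 0.08, "dz": 0.58, "rx": 0, "ry": 0.175, "rz": 0},
  {"claw": 4.5, "dx": -0.96, "dy": 0.08, "dz": 0.68, "rx": 0, "ry": 0.2, "rz": 0},
  {"claw": 4.5, "dx": -0.96, "dy": 0.08, "dz": 0.68, "rx": 0, "ry": 0.2, "rz": 0},
])

```text
clock: 14.77
eef_pos: [0.5415, -0.1866, 0.148]
tcp_rot: [[-0.032, 0.999, 0.003], [0.995, 0.032, -0.098], [-0.098, -0.0, -0.995]]
force: [0.1, -0.6, -2.9]
gripper_width: 0.644
```

```bash
python3 look.py 14 13,90.5,.05 12.5,89.5,0 12,88,0
```

```text
std [3.0e-05 3.3e-04 3.0e-05] mean [ 0.5415 -0.1862  0.148 ] F [-0.18 -0.31 -2.52] w 0.6474725065559039 t 14.9167
A a=12.8 z=91.5 B b=-7.1 z=93.5 th=0.099 x=541.4
plan (13.0, 90.5, 0.05) d [-0.246, 0.002, 0.151] rv [-0.0003, 0.0495, -0.0009]
plan (12.5, 89.5, 0.0) d [-0.56, 0.001, 0.326] rv [-0.0003, 0.0995, -0.0009]
plan (12.0, 88.0, 0.0) d [-0.595, -0.001, 0.48] rv [-0.0003, 0.0995, -0.0009]
```

View pics/l14.png

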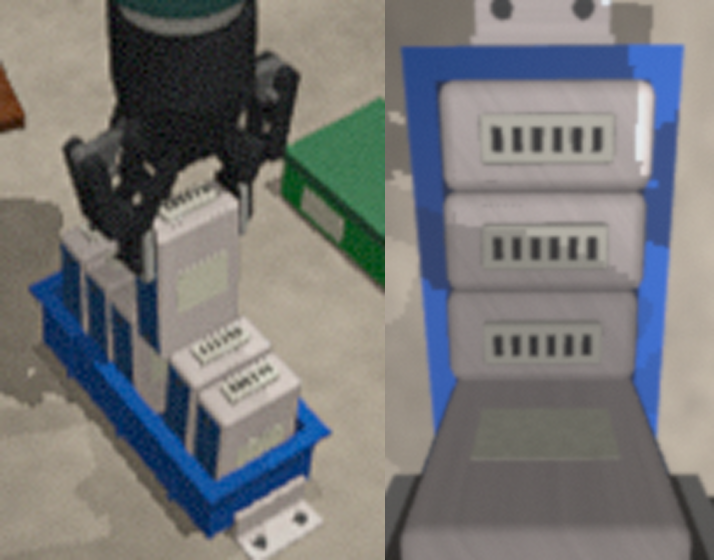

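>>> servo_tool([
  {"claw": 4.5, "dx": -0.12, "dy": 0, "dz": 0.08, "rx": 0, "ry": 0.025, "rz": 0},
  {"claw": 4.5, "dx": -0.25, "dy": 0, "dz": 0.15, "rx": 0, "ry": 0.05, "rz": 0},
  {"claw": 4.5, "dx": -0.4, "dy": 0, "dz": 0.24, "rx": 0, "ry": 0.075, "rz": 0},
  {"claw": 4.5, "dx": -0.56, "dy": 0, "dz": 0.33, "rx": 0, "ry": 0.1, "rz": 0},
  {"claw": 4.5, "dx": -0.58, "dy": 0, "dz": 0.4, "rx": 0, "ry": 0.1, "rz": 0},
  {"claw": 4.5, "dx": -0.6, "dy": 0, "dz": 0.48, "rx": 0, "ry": 0.1, "rz": 0},
  {"claw": 4.5, "dx": -0.6, "dy": 0, "dz": 0.48, "rx": 0, "ry": 0.1, "rz": 0},
])

```text
clock: 15.6
eef_pos: [0.5417, -0.1923, 0.1436]
tcp_rot: [[-0.033, 0.999, -0.0], [0.999, 0.033, 0.0], [0.0, -0.0, -1.0]]
force: [0.9, -0.7, -2.3]
gripper_width: 0.647
```

```bash
python3 look.py 15 11.5,80,0 11,70,0
```

```text
std [4.0e-05 1.7e-04 9.0e-05] mean [ 0.5418 -0.192   0.1438] F [ 0.1  -0.46 -2.79] w 0.6456348527604234 t 15.75
A a=12.6 z=88.0 B b=-7.4 z=88.0 th=-0.000 x=541.4
plan (11.5, 80.0, 0.0) d [-0.105, -0.009, 0.796] rv [-0.0003, -0.0001, 0.0]
plan (11.0, 70.0, 0.0) d [-0.155, -0.01, 1.796] rv [-0.0003, -0.0001, 0.0]
```

View pics/l15.png

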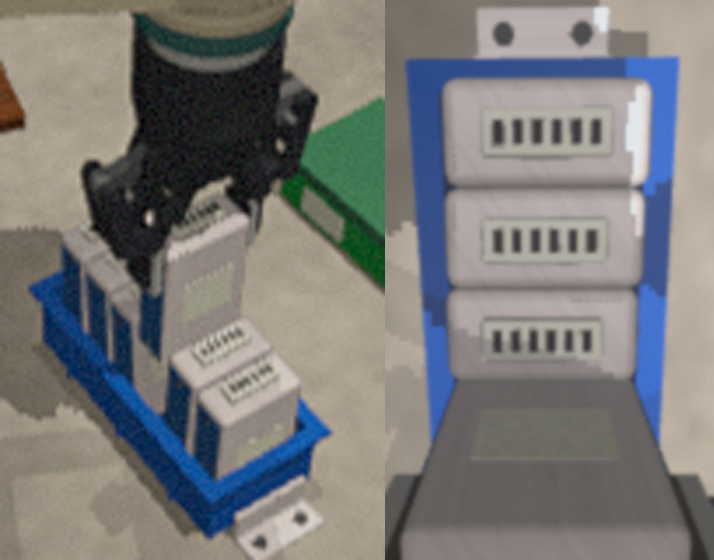

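>>> servo_tool([
  {"claw": 4.5, "dx": -0.02, "dy": 0, "dz": 0.15, "rx": 0, "ry": 0, "rz": 0},
  {"claw": 4.5, "dx": -0.04, "dy": 0, "dz": 0.3, "rx": 0, "ry": 0, "rz": 0},
  {"claw": 4.5, "dx": -0.06, "dy": 0, "dz": 0.45, "rx": 0, "ry": 0, "rz": 0},
  {"claw": 4.5, "dx": -0.08, "dy": 0, "dz": 0.6, "rx": 0, "ry": 0, "rz": 0},
  {"claw": 4.5, "dx": -0.1, "dy": 0, "dz": 0.75, "rx": 0, "ry": 0, "rz": 0},
  {"claw": 4.5, "dx": -0.12, "dy": 0, "dz": 0.9, "rx": 0, "ry": 0, "rz": 0},
  {"claw": 4.5, "dx": -0.12, "dy": 0, "dz": 0.9, "rx": 0, "ry": 0, "rz": 0},
])

```text
clock: 16.43
eef_pos: [0.5418, -0.1932, 0.1345]
tcp_rot: [[-0.033, 0.999, -0.001], [0.999, 0.033, 0.0], [0.0, -0.001, -1.0]]
force: [-0.6, 0.6, -2.4]
gripper_width: 0.647
```

```bash
python3 look.py 16 11,70,0
```

```text
std [3.0e-05 1.0e-05 1.4e-04] mean [ 0.5418 -0.1932  0.1347] F [-0.05 -0.18 -2.94] w 0.6435298416642663 t 16.5833
A a=11.4 z=78.9 B b=-8.6 z=78.9 th=-0.000 x=541.4
plan (11.0, 70.0, 0.0) d [-0.036, -0.008, 0.888] rv [-0.0004, -0.0003, -0.0]
```

View pics/l16.png

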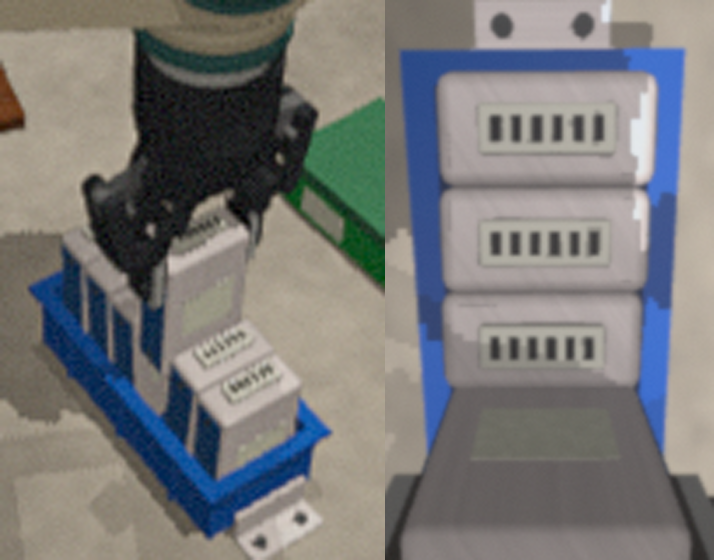

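>>> servo_tool([
  {"claw": 4.5, "dx": -0.01, "dy": 0, "dz": 0.15, "rx": 0, "ry": 0, "rz": 0},
  {"claw": 4.5, "dx": -0.02, "dy": 0, "dz": 0.3, "rx": 0, "ry": 0, "rz": 0},
  {"claw": 4.5, "dx": -0.03, "dy": 0, "dz": 0.45, "rx": 0, "ry": 0, "rz": 0},
  {"claw": 4.5, "dx": -0.04, "dy": 0, "dz": 0.6, "rx": 0, "ry": 0, "rz": 0},
  {"claw": 4.5, "dx": -0.05, "dy": 0, "dz": 0.75, "rx": 0, "ry": 0, "rz": 0},
  {"claw": 4.5, "dx": -0.06, "dy": 0, "dz": 0.9, "rx": 0, "ry": 0, "rz": 0},
  {"claw": 4.5, "dx": -0.06, "dy": 0, "dz": 1.05, "rx": 0, "ry": 0, "rz": 0},
  {"claw": 4.5, "dx": -0.06, "dy": 0, "dz": 1.2, "rx": 0, "ry": 0, "rz": 0},
  {"claw": 4.5, "dx": -0.06, "dy": 0, "dz": 1.2, "rx": 0, "ry": 0, "rz": 0},
])

```text
clock: 17.43
eef_pos: [0.5418, -0.1938, 0.1225]
tcp_rot: [[-0.033, 0.999, -0.0], [0.999, 0.033, 0.0], [0.0, -0.0, -1.0]]
force: [0.5, -0.4, -3.4]
gripper_width: 0.652
```

```bash
python3 look.py 17 11,50,0
```

```text
std [1.0e-05 2.0e-05 1.2e-04] mean [ 0.5418 -0.1938  0.1227] F [ 0.12 -0.21 -3.53] w 0.6481321293948211 t 17.5833
A a=10.8 z=66.9 B b=-9.2 z=66.9 th=-0.000 x=541.5
plan (11.0, 50.0, 0.0) d [0.022, -0.007, 1.687] rv [-0.0004, -0.0003, 0.0]
```

View pics/l17.png

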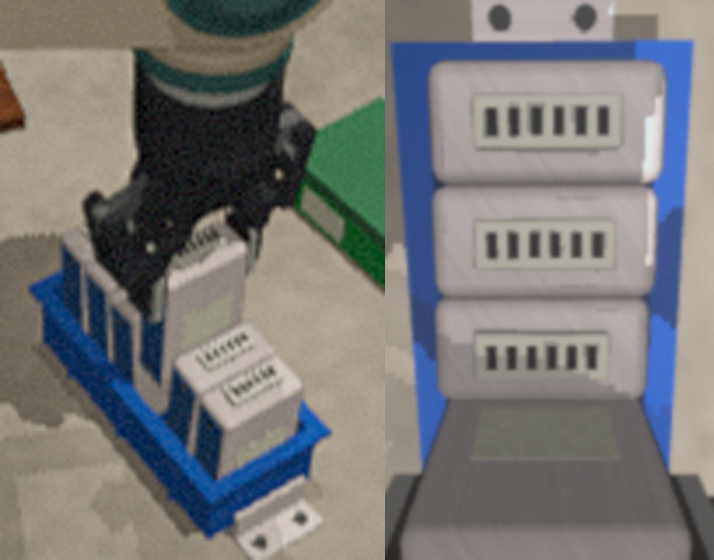

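>>> servo_tool([
  {"claw": 4.5, "dx": 0, "dy": 0, "dz": 0.2, "rx": 0, "ry": 0, "rz": 0},
  {"claw": 4.5, "dx": 0, "dy": 0, "dz": 0.4, "rx": 0, "ry": 0, "rz": 0},
  {"claw": 4.5, "dx": 0, "dy": 0, "dz": 0.6, "rx": 0, "ry": 0, "rz": 0},
  {"claw": 4.5, "dx": 0, "dy": 0, "dz": 0.8, "rx": 0, "ry": 0, "rz": 0},
  {"claw": 4.5, "dx": 0, "dy": 0, "dz": 1.0, "rx": 0, "ry": 0, "rz": 0},
  {"claw": 4.5, "dx": 0, "dy": 0, "dz": 1.2, "rx": 0, "ry": 0, "rz": 0},
  {"claw": 4.5, "dx": 0, "dy": 0, "dz": 1.4, "rx": 0, "ry": 0, "rz": 0},
  {"claw": 4.5, "dx": 0, "dy": 0, "dz": 1.6, "rx": 0, "ry": 0, "rz": 0},
  {"claw": 4.5, "dx": 0, "dy": 0, "dz": 1.6, "rx": 0, "ry": 0, "rz": 0},
])

```text
clock: 18.43
eef_pos: [0.5417, -0.1939, 0.1064]
tcp_rot: [[-0.033, 0.999, -0.001], [0.999, 0.033, 0.0], [0.0, -0.001, -1.0]]
force: [0.2, -0.3, -3.8]
gripper_width: 0.648
```

```bash
python3 look.py 18 10.5,30,0
```

```text
std [1.0e-05 1.0e-05 1.5e-04] mean [ 0.5418 -0.1939  0.1066] F [-0.3  -0.09 -2.99] w 0.6452256125586665 t 18.5833
A a=10.7 z=50.8 B b=-9.3 z=50.8 th=-0.000 x=541.4
plan (10.5, 30.0, 0.0) d [-0.02, -0.002, 2.078] rv [-0.0005, -0.0002, -0.0001]
```

View pics/l18.png

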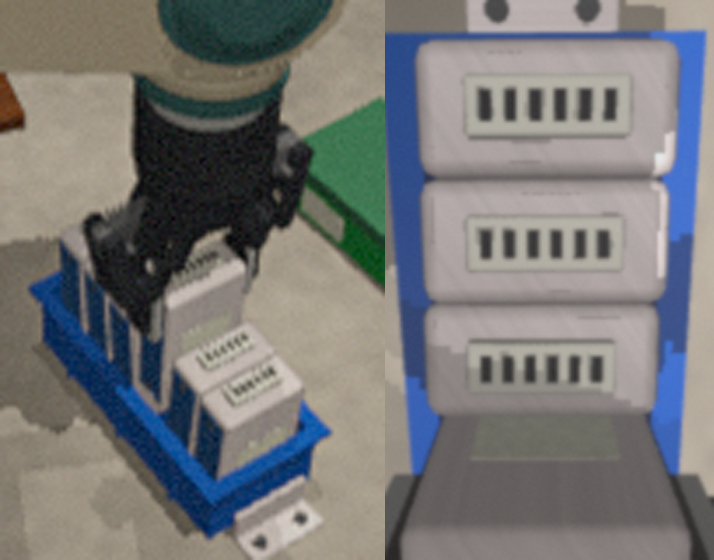

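>>> servo_tool([
  {"claw": 4.5, "dx": 0, "dy": 0, "dz": 0.2, "rx": 0, "ry": 0, "rz": 0},
  {"claw": 4.5, "dx": 0, "dy": 0, "dz": 0.4, "rx": 0, "ry": 0, "rz": 0},
  {"claw": 4.5, "dx": 0, "dy": 0, "dz": 0.6, "rx": 0, "ry": 0, "rz": 0},
  {"claw": 4.5, "dx": 0, "dy": 0, "dz": 0.8, "rx": 0, "ry": 0, "rz": 0},
  {"claw": 4.5, "dx": 0, "dy": 0, "dz": 1.0, "rx": 0, "ry": 0, "rz": 0},
  {"claw": 4.5, "dx": 0, "dy": 0, "dz": 1.2, "rx": 0, "ry": 0, "rz": 0},
  {"claw": 4.5, "dx": 0, "dy": 0, "dz": 1.4, "rx": 0, "ry": 0, "rz": 0},
  {"claw": 4.5, "dx": 0, "dy": 0, "dz": 1.6, "rx": 0, "ry": 0, "rz": 0},
  {"claw": 4.5, "dx": 0, "dy": 0, "dz": 1.8, "rx": 0, "ry": 0, "rz": 0},
  {"claw": 4.5, "dx": 0, "dy": 0, "dz": 1.8, "rx": 0, "ry": 0, "rz": 0},
])

```text
clock: 19.52
eef_pos: [0.5417, -0.1939, 0.0883]
tcp_rot: [[-0.033, 0.999, -0.001], [0.999, 0.033, 0.0], [0.0, -0.001, -1.0]]
force: [0.5, -1.5, -2.7]
gripper_width: 0.646
```

```bash
python3 look.py 19 10.5,10,0
```

```text
std [3.0e-05 0.0e+00 1.6e-04] mean [ 0.5417 -0.1939  0.0885] F [-0.11 -1.18 -3.14] w 0.6428873735119242 t 19.6667
A a=10.7 z=32.7 B b=-9.3 z=32.7 th=-0.000 x=541.4
plan (10.5, 10.0, 0.0) d [-0.019, 0.002, 2.273] rv [-0.0006, -0.0002, -0.0001]
```

View pics/l19.png

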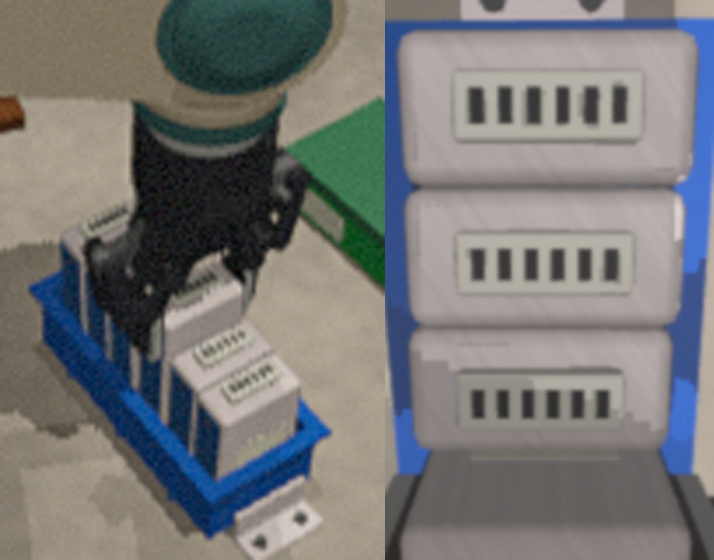

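>>> servo_tool([
  {"claw": 4.5, "dx": 0, "dy": 0, "dz": 0.2, "rx": 0, "ry": 0, "rz": 0},
  {"claw": 4.5, "dx": -0.02, "dy": 0, "dz": 0.4, "rx": 0, "ry": 0, "rz": 0},
  {"claw": 4.5, "dx": -0.02, "dy": 0, "dz": 0.6, "rx": 0, "ry": 0, "rz": 0},
  {"claw": 4.5, "dx": -0.02, "dy": 0, "dz": 0.8, "rx": 0, "ry": 0, "rz": 0},
  {"claw": 4.5, "dx": -0.02, "dy": 0, "dz": 1.0, "rx": 0, "ry": 0, "rz": 0},
  {"claw": 4.5, "dx": -0.02, "dy": 0, "dz": 1.2, "rx": 0, "ry": 0, "rz": 0},
  {"claw": 4.5, "dx": -0.02, "dy": 0, "dz": 1.4, "rx": 0, "ry": 0, "rz": 0},
  {"claw": 4.5, "dx": -0.02, "dy": 0, "dz": 1.6, "rx": 0, "ry": 0, "rz": 0},
  {"claw": 4.5, "dx": -0.02, "dy": 0, "dz": 1.6, "rx": 0, "ry": 0, "rz": 0},
])

```text
clock: 20.52
eef_pos: [0.5417, -0.194, 0.0724]
tcp_rot: [[-0.033, 0.999, -0.001], [0.999, 0.033, 0.0], [0.0, -0.001, -1.0]]
force: [0.2, -0.6, -3.0]
gripper_width: 0.645
```

```bash
python3 look.py 20 10.5,8,0
```

```text
std [7.e-05 2.e-05 2.e-04] mean [ 0.5418 -0.194   0.0727] F [-0.25 -0.72 -2.81] w 0.6452291687773863 t 20.6667
A a=10.6 z=16.9 B b=-9.4 z=16.9 th=-0.000 x=541.4
plan (10.5, 8.0, 0.0) d [-0.008, -0.007, 0.886] rv [-0.0004, -0.0003, -0.0]
```

View pics/l20.png

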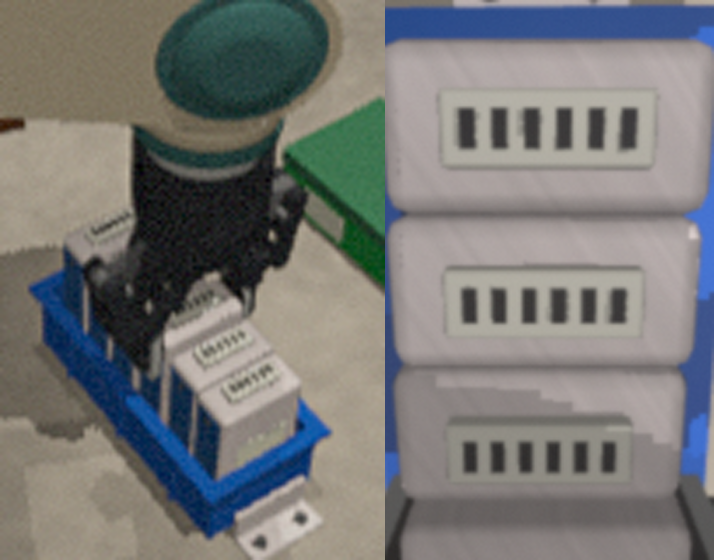

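>>> servo_tool([
  {"claw": 4.5, "dx": 0, "dy": 0, "dz": 0.12, "rx": 0, "ry": 0, "rz": 0},
  {"claw": 4.5, "dx": 0, "dy": 0, "dz": 0.24, "rx": 0, "ry": 0, "rz": 0},
  {"claw": 4.5, "dx": 0, "dy": 0, "dz": 0.36, "rx": 0, "ry": 0, "rz": 0},
  {"claw": 4.5, "dx": 0, "dy": 0, "dz": 0.48, "rx": 0, "ry": 0, "rz": 0},
  {"claw": 4.5, "dx": 0, "dy": 0, "dz": 0.58, "rx": 0, "ry": 0, "rz": 0},
  {"claw": 4.5, "dx": 0, "dy": 0, "dz": 0.68, "rx": 0, "ry": 0, "rz": 0},
  {"claw": 4.5, "dx": 0, "dy": 0, "dz": 0.76, "rx": 0, "ry": 0, "rz": 0},
  {"claw": 4.5, "dx": 0, "dy": 0, "dz": 0.82, "rx": 0, "ry": 0, "rz": 0},
  {"claw": 4.5, "dx": 0, "dy": 0, "dz": 0.82, "rx": 0, "ry": 0, "rz": 0},
  {"claw": 4.5, "dx": 0, "dy": 0, "dz": 0.82, "rx": 0, "ry": 0, "rz": 0},
])

```text
clock: 21.6
eef_pos: [0.5419, -0.1941, 0.0646]
tcp_rot: [[-0.033, 0.999, -0.0], [0.999, 0.033, 0.0], [0.0, -0.0, -1.0]]
force: [-0.2, 0.1, -3.1]
gripper_width: 0.646
```

```bash
python3 -c "
from h import *
s=avg(3);whereA(s)"
```

```text
std [1.e-05 1.e-05 1.e-05] mean [ 0.5419 -0.194   0.0646] F [-0.13 -0.41 -3.03] w 0.6440638234060362 t 21.7
A a=10.6 z=8.8 B b=-9.4 z=8.8 th=-0.000 x=541.6
```

Foot is within about 1 mm of the floor, still unloaded; I'll feel for contact.

>>> servo_tool([
  {"claw": 4.5, "dx": 0, "dy": 0, "dz": 0.04, "rx": 0, "ry": 0, "rz": 0},
  {"claw": 4.5, "dx": 0, "dy": 0, "dz": 0.08, "rx": 0, "ry": 0, "rz": 0},
  {"claw": 4.5, "dx": 0, "dy": 0, "dz": 0.12, "rx": 0, "ry": 0, "rz": 0},
  {"claw": 4.5, "dx": 0, "dy": 0, "dz": 0.12, "rx": 0, "ry": 0, "rz": 0},
  {"claw": 4.5, "dx": 0, "dy": 0, "dz": 0.12, "rx": 0, "ry": 0, "rz": 0},
])

```text
clock: 22.12
eef_pos: [0.542, -0.1941, 0.0639]
tcp_rot: [[-0.033, 0.999, 0.0], [0.999, 0.033, 0.0], [0.0, 0.0, -1.0]]
force: [-0.7, 0.6, 1.7]
gripper_width: 0.651
```

```bash
python3 look.py 21
```

```text
std [1.e-05 1.e-05 1.e-05] mean [ 0.542  -0.1941  0.0639] F [-1.72  0.4   1.6 ] w 0.6433094406372276 t 22.2667
A a=10.5 z=8.1 B b=-9.5 z=8.1 th=0.000 x=541.7
```

View pics/l21.png

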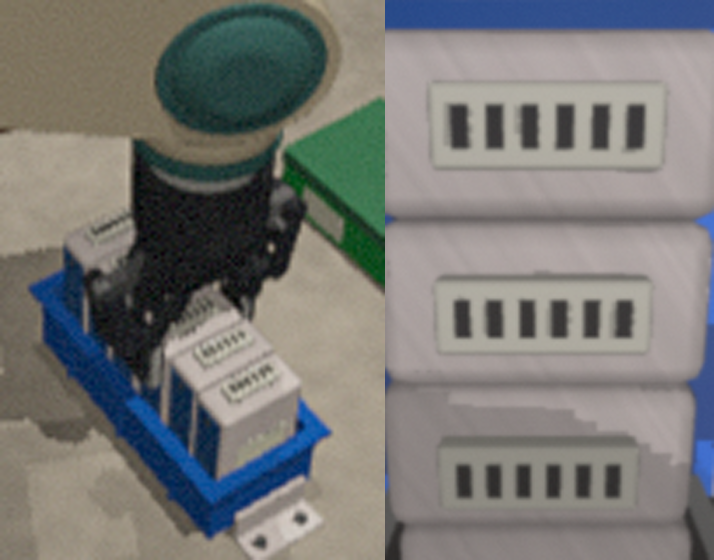

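>>> servo_tool([
  {"claw": 5.8, "dx": 0, "dy": 0, "dz": 0, "rx": 0, "ry": 0, "rz": 0},
  {"claw": 6.5, "dx": 0, "dy": 0, "dz": -0.1, "rx": 0, "ry": 0, "rz": 0},
  {"claw": 7.5, "dx": 0, "dy": 0, "dz": -0.1, "rx": 0, "ry": 0, "rz": 0},
  {"claw": 8.4, "dx": 0, "dy": 0, "dz": -0.1, "rx": 0, "ry": 0, "rz": 0},
  {"claw": 8.4, "dx": 0, "dy": 0, "dz": -0.1, "rx": 0, "ry": 0, "rz": 0},
  {"claw": 8.4, "dx": 0, "dy": 0, "dz": -0.5, "rx": 0, "ry": 0, "rz": 0},
  {"claw": 8.4, "dx": 0, "dy": 0, "dz": -1.5, "rx": 0, "ry": 0, "rz": 0},
  {"claw": 8.4, "dx": 0, "dy": 0, "dz": -3, "rx": 0, "ry": 0, "rz": 0},
  {"claw": 8.4, "dx": 0, "dy": 0, "dz": -5, "rx": 0, "ry": 0, "rz": 0},
  {"claw": 8.4, "dx": 0, "dy": 0, "dz": -7, "rx": 0, "ry": 0, "rz": 0},
])

```text
clock: 23.2
eef_pos: [0.5419, -0.194, 0.1351]
tcp_rot: [[-0.033, 0.999, 0.0], [0.999, 0.033, 0.0], [0.0, 0.0, -1.0]]
force: [0.1, -0.5, 0.4]
gripper_width: 0.986
```

>>> servo_tool([
  {"claw": 8.4, "dx": 0, "dy": -0.5, "dz": -3, "rx": 0, "ry": 0, "rz": 0},
  {"claw": 8.4, "dx": 0, "dy": -1, "dz": -6, "rx": 0, "ry": 0, "rz": 0},
  {"claw": 8.4, "dx": 0, "dy": -3, "dz": -9, "rx": 0, "ry": 0, "rz": 0},
  {"claw": 8.4, "dx": 0, "dy": -6, "dz": -12, "rx": 0, "ry": 0, "rz": 0},
  {"claw": 8.4, "dx": 0, "dy": -9, "dz": -13, "rx": 0, "ry": 0, "rz": 0},
  {"claw": 8.4, "dx": 0, "dy": -12, "dz": -13, "rx": 0, "ry": 0, "rz": 0},
  {"claw": 8.4, "dx": 0, "dy": -12, "dz": -13, "rx": 0, "ry": 0, "rz": 0},
  {"claw": 8.4, "dx": 0, "dy": -12, "dz": -13, "rx": 0, "ry": 0, "rz": 0},
])

```text
clock: 23.87
eef_pos: [0.4213, -0.1982, 0.2652]
tcp_rot: [[-0.032, 0.999, 0.003], [0.999, 0.032, -0.001], [-0.001, 0.003, -1.0]]
force: [0.3, -0.5, 0.6]
gripper_width: 0.981
```

Run:
```python
from h import *
for i in range(3): capture('top')
s=avg(3); p=capture('wrist'); save(p,'w22')
json.dump({k:np.array(s[k]).tolist() for k in s},open('s22.json','w'))
cv2.imwrite('pics/w22b.png',cv2.resize(p['pixels'][50:280,200:470,::-1],None,fx=2.6,fy=2.6,interpolation=cv2.INTER_CUBIC))
q=capture('side'); save(q,'side22'); cv2.imwrite('pics/side22b.png',cv2.resize(q['pixels'][180:310,225:345,::-1],None,fx=4.5,fy=4.5,interpolation=cv2.INTER_CUBIC))
```

```text
std [2.e-05 3.e-05 2.e-04] mean [ 0.4226 -0.198   0.2635] F [ 0.51  0.46 -0.45] w 0.9852487955022877 t 24.1167
```

View pics/w22b.png

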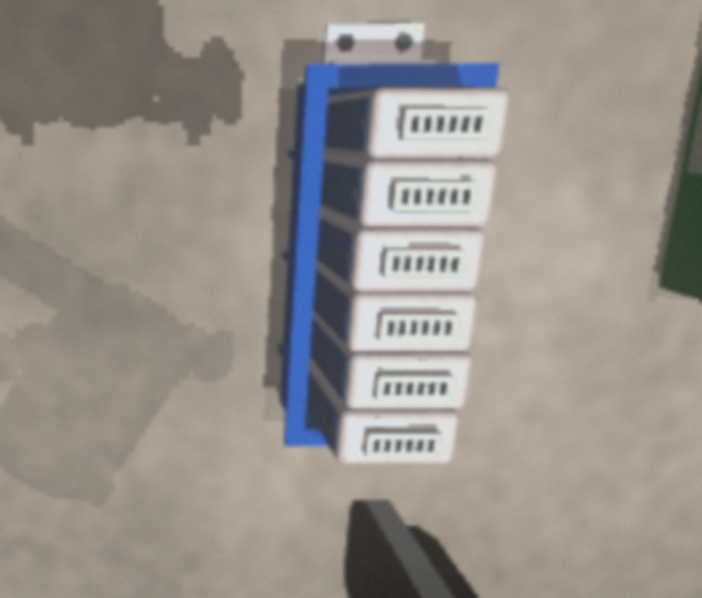

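View pics/side22b.png

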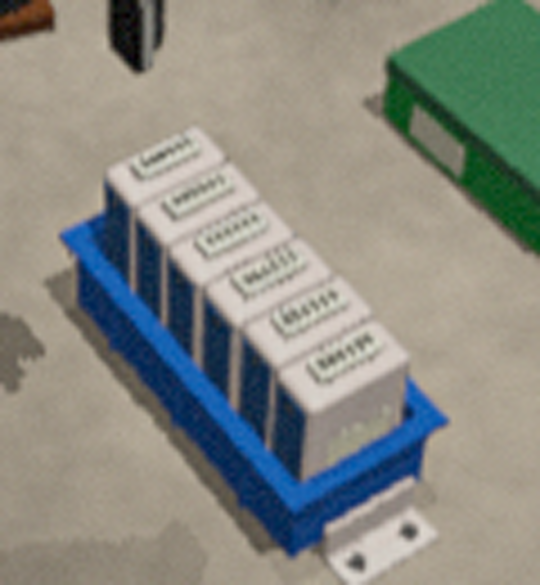

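Run:
```python
from h import *
p=capture('wrist'); s=json.load(open('s22.json'))
f=lambda u,v,z:(bp(p,200+u/2.6,50+v/2.6,z,s)*1000).round(1)
for n,(u0,u1,v0,v1) in {'5':(370,507,87,159),'4':(360,495,163,229),'3':(354,483,229,292),'new':(349,475,293,353),'2':(343,468,355,411),'1':(337,457,410,462)}.items(): print(n,f((u0+u1)/2,(v0+v1)/2,.1),'dy',f((u0+u1)/2,v0,.1)[1],f((u0+u1)/2,v1,.1)[1])
print('rim',f(306,64,.052),f(499,64,.052),f(286,445,.052))
st(); q=capture('top'); save(q,'top23')
cv2.imwrite('pics/top23z.png',cv2.resize(q['pixels'][80:330,130:390,::-1],None,fx=2.4,fy=2.4,interpolation=cv2.INTER_CUBIC))
```

```text
5 [ 539.7 -110.5  100. ] dy -96.9 -124.6
4 [ 539.8 -139.6  100. ] dy -126.3 -153.3
3 [ 540.3 -166.8  100. ] dy -153.4 -180.7
new [ 541.7 -194.7  100. ] dy -181.2 -208.7
2 [ 543.1 -223.1  100. ] dy -209.7 -236.8
1 [ 543.  -249.5  100. ] dy -236.4 -262.9
rim [493.3 -86.   52. ] [582.1 -83.   52. ] [ 502.6 -277.6   52. ]
t 24.27 pos [0.4224, -0.198, 0.2632] yaw 0.0335 F [0.4, 0.45, -0.17] M [-0.02, 0.02, 0.03] w 0.984 j [-0.52, -0.12, 1.51, 0.0, 1.76, -0.55]
```

View pics/top23z.png

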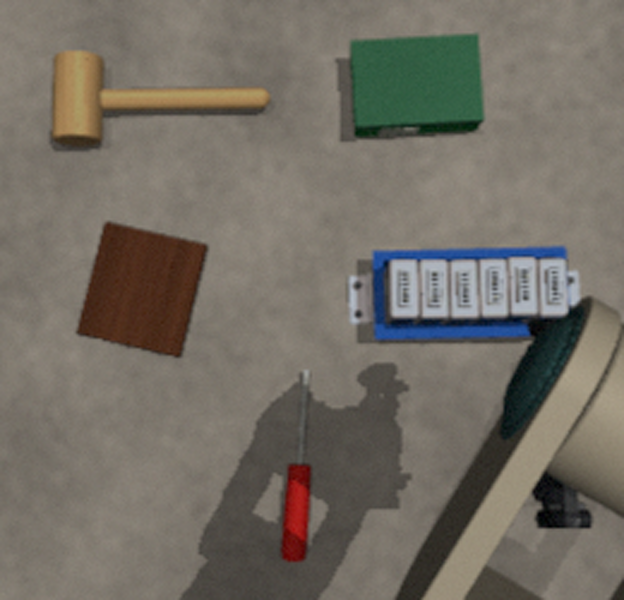

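```bash
python3 -c "
from h import *
print(r.hand_in());st()"
```

```text
the job is handed in; nothing more can be done
None
the job is handed in; nothing more can be done
```

The new module is now between the second and third modules, down on the tote's floor, and I handed the job in at about 24 s. `hand_in()` gives no verdict.

**How it went in:** Pushing straight down jammed on the rounded edges, at about 13 N in total. I backed off, tilted the module 0.3 rad and touched down too early: its trailing foot edge came down on the second module's top, at about 8.5 N. I then moved its leading edge across to push the third to fifth modules aside. After that I turned it upright and lowered it. Sideways force stayed at 1.5 N or less on the way down. It touched the floor at about 4.6 N, and then I released it and drew the gripper back.

**Last checks:**
- **Row:** In the wrist picture all six tops are level and in line, 26–29 mm apart. The new module is about 14 mm to the -y side of the tote's centre and about 1 mm off in x. Nothing leans in the side picture.
- **Height:** At contact the gripper position put its foot 4 mm above the tote's underside, which is the floor.
- **Other objects:** The mallet, green carton and screwdriver look unmoved in the top picture, and the arm touches nothing.
- **Not measured:** I judged each module's tilt and height only from the pictures, which are good to about 1–2 mm. Contact forces come from the wrist reading, not per module.

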